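# Turn the primed hinge straps over on the spray rack

## Robot

A 6-joint arm with a two-finger parallel gripper is mounted at the origin on the work surface. World frame = base frame: x ahead of the robot, y to its left, z up, the work surface at z = 0. Lengths are in mm, angles in degrees, forces in N, time in s.
With the tool pointing down it reaches from about 350 to 850 mm from the base axis. Payload 8.1 kg.
Tool frame: the origin (TCP) lies between the finger pads; the fingertips stand 17 mm ahead of it and the grasp point (between the pads) lies 2 mm behind it; z points along the fingers, y is the direction in which the jaws open and shut (so a half turn about z gives the same grasp; the last joint's range is limited). The gripper opens to 85 mm and grips with 20 to 120 N. Pads are 22 mm wide; open, the fingers measure 114 mm over their backs; the gripper's body (76 mm by 85 mm) begins 54 mm behind the grasp point. The pads swing forward as they close: fully open they stand 13 mm farther back than shut.
Start: joints at [59.737, 7.471, 85.268, -0, 87.261, -4.893], TCP at [257.063, 542.148, 248.292] pointing down, gripper open.
Joint ranges: [-169.43, 169.43], [-51.17, 129.36], [1.28, 143.12], [-76.62, 256.62], [0, 156.53], [-152.29, 152.29]. Speed limits (degrees/s): [136.94, 136.94, 159.86, 180, 180, 180].

## Interface

Orientations are given as [roll, pitch, yaw] about the fixed x, y, z axes, in that order (R = Rz(yaw) Ry(pitch) Rx(roll)).
In Python, from bench import r, snapshot, camera_params, spotter gives the robot as it stands. The module is installed in compiled form; this text tells all that it offers.
- The arm moves only by the tool arm_command, never from a script. Its arguments are lists of equal length, an entry for each row: "jaw": the opening, from -1 (shut) to 1 (fully open); "delta_pos": the shift along the tool's x, y, z each as a share of 0.4 m, from -1 to 1, a list of three; "roll": the turn about the tool's z as a share of 45 degrees, from -1 to 1. A call has 1 to 20 rows; each row is the pose to reach, as a shift and turn from the pose measured when the call began, along the tool's axes at that moment; what a row does not reach only later rows make up. A row lasts 1/12 s, in which the tool goes at most 41.7 mm and 7.16 degrees, less where a joint would pass 70% of its speed; a pose out of reach is approached as far as the arm can. A call with a number of a shift or a turn outside -1 to 1 is refused whole. A call with a gripper value outside its range is refused whole. The fingers move at their own pace and stop on an object; "force" is the grip in N (left out, the last holds). Time passes only in rows, so rows that repeat a pose let the fingers close. It gives the time, the measured TCP pose, the force and the opening at its end, in the units of the state.
- r.sense(): the state, without advancing time (a new reading comes with each control period).
- snapshot(name): name is "scene" or "top" or "wrist"; returns the picture (480x640x3 uint8, red, green, blue); there is no depth.
- camera_params(name): a dict with "fx", "fy", "cx", "cy" (pixels), "rvec" (rotation vector, rad) and "tvec" (3), from world to camera coordinates, as OpenCV has them; the wrist camera has in their place "mount" (4x4, takes a point from camera to tool coordinates, whose origin is the TCP and whose axes are the flange's). Camera axes: x right, y down, z forward; pixel columns grow to the right and rows downward; lengths in mm; the calibration is good to about 2 mm. A picture is of the moment at which its call begins: read the wrist's pose just before it. camera_params takes no time and is no camera call.
- r.hand_in(): hands the job in, once; it reports no verdict.
Trained networks look in the newest picture that a camera, given by its name, has taken for a name from the list of things; names that differ only in an ending like _2 or _b are one class to them, and where a whole thing is asked for, a point or a joint stands for the part that bears it (a point fixed in the world has none). Each returns a list of dicts, best first, with "conf" (0 to 1); they miss things now and then, are a little off and sometimes report something else, mostly with a low value. They report only what shows in the picture. A call takes as long as a camera call. They do not tell look-alikes from the thing itself.
- spotter.recognise(camera, target): "centre" ([column, row] in pixels, amid what is visible of it).
- spotter.silhouettes(camera, target): "region" (480x640 bool, what is visible of it) and "centre" ([column, row] in pixels, amid what is visible of it).
- spotter.pinpoint(camera, target): "centre" ([column, row] in pixels: a listed point, or the origin of a listed thing).
The state is a dict: "time": time; "joint_pos": joint angles; "qd": joint speeds; "joint_efforts": joint torques, N m; "tool_pos": TCP position; "tcp_rot": TCP orientation; "ft_force": force on the tool from outside, world axes, zero at the start; "wrist_torque": the same for the moment, N m; "finger_gap": finger opening in mm.
Only numpy, scipy, OpenCV 4.12 (cv2) and the standard library are available. Lean on these libraries where they do the work, as an engineer would, in place of code of your own. Each camera call takes 0.05 s, during which the arm holds its last target. There are 200 camera calls.

## Task

The first side of the hinge straps on the spray rack is primed and dry. Lift the mask bar straight up off its two dowels, keeping it level, and lay it flat in the wash tray. Then turn every strap over, standing it in the spring clip to change your grip, and lay it back square across the three rack bars, bare side up, overhanging equally at both ends and at least 30 mm clear of the next one; leave everything else on the bench where it is.

Things in the scene. Friction and masses are not known exactly. Their poses are not given: they have to be found in the camera images.
- rack: fixed spray rack. Three parallel 8 mm square steel bars along its x, 296 mm clear length, at y = -60, 0 and +60 mm, tops 40 mm above the bench, open between and below; at x = -155 and +155 mm they end in side rails along y, 14 x 190 mm, as high. Origin on the bench under its middle. Straps lie across the bars, centres at z = 44 mm. It stands left or right of the clip.
- dowel_a (a point): top of one locating dowel, at x = -155, y = 65, z = 72 mm of the rack: an upright 10 mm pin on a collar 18 mm across whose top, 52 mm above the bench, carries the mask bar.
- dowel_b (a point): top of the other dowel, the same at x = +155, y = 65 mm of the rack.
- mask: loose mask bar: aluminium plate 346 x 40 x 6 mm, 0.3 kg, with two 11 mm holes 310 mm apart; at the start it rests on the rack's collars, dowels through the holes, over one end of the straps. Origin at the centre of its underside; x along its length, z up. In its middle an upright black grip lug, 12 mm (x) by 34 mm (y), rises to 40 mm above the underside.
- strap_1: steel hinge strap, flat bar 150 x 20 x 8 mm, 0.19 kg, end edges rounded. Origin at its centre; x along its length, y across, z out of the face that starts up: primed dull grey but for the bare last 33 mm at the +x end, countersunk holes. The other face is bare steel, plain holes. It starts along the rack's y. The ends are alike in shape: either way round is right. Two or three straps are present.
- strap_2: a second steel hinge strap, like strap_1 in size, axes and looks; absent in some starts.
- strap_3: a third steel hinge strap, like strap_1 in size, axes and looks; absent in some starts (any one of the three may be).
- clip: fixed spring clip on a foot 70 (x) x 84 (y) x 10 mm. Two upright sprung steel leaves, 32 mm wide along its x, close towards each other along its y. Origin on the bench under its middle, z up. A strap's end is pushed straight down between them, its 8 mm thickness along the clip's y, its 20 mm width along x; they hold it upright when let go. In or out takes about 5 to 10 N.
- clip_rest (a point): rest between the leaves, 30 mm above the bench on the clip's axis, on which the lower end of a strap stands. The leaves' out-turned lips above it reach to 92 mm above the bench and leave a mouth about 24 mm wide.
- clip_hold (a point): point 105 mm above the bench on the clip's axis: where the centre of a strap fully down in the clip is.
- tray: fixed open steel wash tray, 390 (x) x 110 (y) mm, 26 mm high, walls and floor 3 mm thick. Origin on the bench under its middle, axes along its sides; it stands on the other side of the clip from the rack.
- tape_roll: loose roll of masking tape lying flat, 100 mm across, 24 mm high; origin under its middle; leave alone.
- sanding_block: loose black sanding block 70 x 120 x 34 mm; origin under its middle; leave alone.
- stir_stick: loose wooden stirring stick 210 x 22 x 6 mm lying flat; origin under its middle; leave alone.
Not all that is in view belongs to the job. Leave any purple look-alike of the strap_2 alone.

How it is judged (in metres and radians):
On the way, in this order (a step that is already met when the one before it is completed fails the run):
1. the mask bar is lifted level and straight up, clear of both dowels (z of mask in the frame of rack above 0.074 m and angle between mask's own z axis and vertical below 0.15 rad and x of mask in the frame of rack between -0.025 and 0.025 m and y of mask in the frame of rack between 0.04 and 0.09 m).
2. the mask bar lies flat in the wash tray, let go (x of mask in the frame of tray between -0.03 and 0.03 m and y of mask in the frame of tray between -0.035 and 0.035 m and z of mask in the frame of tray below 0.012 m and angle between mask's own z axis and vertical below 0.06 rad and linear speed of mask below 0.02 m/s and contact force between the fingers and mask below 0.1 N), for 0.2 s.
3. a strap stands upright in the spring clip, let go (((distance between strap_1 and clip_hold below 0.025 m and angle between the x axis of strap_1 and the z axis of clip, either way round below 0.2 rad and contact force between the fingers and strap_1 below 0.1 N) or (distance between strap_2 and clip_hold below 0.025 m and angle between the x axis of strap_2 and the z axis of clip, either way round below 0.2 rad and contact force between the fingers and strap_2 below 0.1 N) or (distance between strap_3 and clip_hold below 0.025 m and angle between the x axis of strap_3 and the z axis of clip, either way round below 0.2 rad and contact force between the fingers and strap_3 below 0.1 N))), for 0.1 s.
At the end, for the whole second after the job is handed in: Mask bar flat in the tray; every strap on the bars, bare side up, centre within 16 mm of the middle bar and 135 mm of the rack's middle along the bars, within 10 degrees of square, centres at least 42 mm apart; all let go and at rest (all of step 2 and angle between each of strap_1, strap_2, strap_3's own z axis and vertical above 2.97 rad and angle between the x axis of each of strap_1, strap_2, strap_3 and the y axis of rack, either way round below 0.17 rad and linear speed of each of strap_1, strap_2, strap_3 below 0.02 m/s and x of strap_1 in the frame of rack between -0.135 and 0.135 m and y of strap_1 in the frame of rack between -0.016 and 0.016 m and z of strap_1 in the frame of rack between 0.04 and 0.049 m and x of strap_2 in the frame of rack between -0.135 and 0.135 m and y of strap_2 in the frame of rack between -0.016 and 0.016 m and z of strap_2 in the frame of rack between 0.04 and 0.049 m and x of strap_3 in the frame of rack between -0.135 and 0.135 m and y of strap_3 in the frame of rack between -0.016 and 0.016 m and z of strap_3 in the frame of rack between 0.04 and 0.049 m and horizontal distance between strap_1 and strap_2 above 0.042 m and horizontal distance between each of strap_1, strap_2 and strap_3 above 0.042 m); the robot touches nothing.
It fails at once if the mask bar is tipped more than 17 degrees (angle between mask's own z axis and vertical above 0.3 rad).
It fails at once if something else on the bench is pushed more than 30 mm (distance of any of tape_roll, sanding_block, stir_stick from where it was at the start of the episode above 0.03 m).
Of strap_1, strap_2, strap_3 only 2 to 3 are there at a start; the rules pass over those that are not, and their reading is None.
At some moment in a run one of strap_1, strap_2, strap_3 may be knocked a few centimetres aside while the robot is not near it.
It also fails if it takes over 210 s, if anything falls off the work surface, if the arm or the gripper's body presses on something with over 40 N, if the wrist force passes 120 N, or if a joint passes its speed limit or range.

## Working session

There is one attempt and no reset: what is moved stays moved. The work goes in short steps, Python scripts to look and compute and a tool call to move; the robot and the scene stay as the last step left them, time stands still between calls to the robot, and variables do not carry over. Pictures are saved under pics/ and viewed, and the job is handed in when it is done.

Besides the shell and the picture viewer there is one more tool, called after "Request:" as name(argument=value, ...), one argument or row to a line, values as JSON. arm_command: Moves the arm, as the interface text tells. Its arguments: {"type":"object","properties":{"jaw":{"type":"array"},"delta_pos":{"type":"array"},"roll":{"type":"array"},"force":{"type":"number"}},"required":["jaw","delta_pos","roll"]}

```bash
mkdir -p pics; cat > h.py <<'E'
import numpy as np, cv2
from bench import r, snapshot, camera_params, spotter
from scipy.spatial.transform import Rotation as R
def save(n,img,f=1): cv2.imwrite('pics/'+n+'.png',cv2.resize(img[...,::-1],None,fx=f,fy=f,interpolation=cv2.INTER_CUBIC))
def pose(s=None):
    s=s or r.sense(); return np.array(s['tool_pos']),R.from_euler('xyz',s['tcp_rot'],degrees=True).as_matrix()
def cam(name):
    p=camera_params(name); K=np.array([[p['fx'],0,p['cx']],[0,p['fy'],p['cy']],[0,0,1]])
    if 'mount' in p:
        t,Rt=pose(); M=np.array(p['mount']); Rc=Rt@M[:3,:3]; c=t+Rt@M[:3,3]
    else:
        Rw=cv2.Rodrigues(np.array(p['rvec'],float))[0]; Rc=Rw.T; c=-Rc@np.array(p['tvec'],float).ravel()
    return K,Rc,c
def px2w(cm,uv,z):
    K,Rc,c=cm; d=Rc@np.linalg.solve(K,[uv[0],uv[1],1]); return c+d*(z-c[2])/d[2]
def w2px(cm,P):
    K,Rc,c=cm; q=K@(Rc.T@(np.asarray(P,float)-c)); return q[:2]/q[2]
E
python3 - <<'E'
from h import *
print(r.sense()); 
for n in ['scene','top','wrist']:
    save(n+'0',snapshot(n)); K,Rc,c=cam(n); print(n,K[0,0],c.round(),Rc.round(2).tolist())
print(camera_params('wrist'))
for t in ['rack','dowel_a','mask','strap_1','clip','clip_rest','tray','tape_roll','sanding_block','stir_stick']:
    for d in spotter.pinpoint('top',t)[:5]: print(t,np.round(d['centre'],1),round(d['conf'],2))
E
```

```text
{'time': 0.0, 'joint_pos': array([ 5.97371001e+01,  7.51569726e+00,  8.53293653e+01,  7.20813116e-04,
        8.72623624e+01, -4.89477597e+00]), 'qd': array([ 0.09821706,  0.04507065, -0.05551527,  0.01576413, -0.11488717,
        0.00555249]), 'joint_efforts': array([ 2.21401901e-04, -5.69422066e+01, -5.00542116e+01, -2.99050453e-04,
        1.52817601e-02, -1.21178263e-05]), 'tool_pos': array([256.78681832, 541.69424493, 247.23744629]), 'tcp_rot': array([-1.79893028e+02, -9.88344340e-03,  1.54631832e+02]), 'ft_force': array([-0.254748  ,  0.01295699, -0.48121657]), 'wrist_torque': array([-0.02700522, -0.01461173,  0.03693592]), 'finger_gap': 85.41512023583397}
scene 503.4302306771161 [1266.  357.  870.] [[-0.48, 0.58, -0.66], [0.88, 0.32, -0.36], [0.0, -0.75, -0.66]]
top 542.9164898963473 [ 261.  -67. 1337.] [[0.02, -0.99, 0.17], [-1.0, -0.02, 0.01], [-0.0, -0.17, -0.99]]
wrist 417.53561266901403 [197. 570. 374.] [[0.43, 0.87, 0.24], [0.9, -0.41, -0.11], [-0.0, 0.26, -0.97]]
{'fx': 417.53561266901403, 'fy': 417.53561266901403, 'cx': 316.5950832255813, 'cy': 232.24302283483487, 'mou
[... 152 characters left out ...]
     -2.98287709e-01],
       [ 4.02812946e-06, -2.61613269e-01,  9.65172781e-01,
        -1.26606392e+02],
       [ 0.00000000e+00,  0.00000000e+00,  0.00000000e+00,
         1.00000000e+00]])}
rack [397.5 230.5] 0.87
rack [398.4 225.7] 0.49
rack [405.6 190.3] 0.31
rack [283.5 137.2] 0.29
dowel_a [366.2 285.2] 0.96
dowel_a [377.2 155.4] 0.56
mask [397.6 226.3] 0.65
strap_1 [477.2 147.2] 0.95
strap_1 [403.4 188.8] 0.92
strap_1 [464.  353.2] 0.91
strap_1 [396.9 260.5] 0.8
strap_1 [398.3 227.7] 0.78
clip [307.5 225.2] 0.74
clip_rest [394.8 228.6] 0.72
tray [211.9 224.6] 0.58
tape_roll [326.4 137.8] 0.65
tape_roll [406.1 189.6] 0.43
sanding_block [285.9 140.3] 0.73
stir_stick [300.  269.8] 0.85
```

View pics/top0.png

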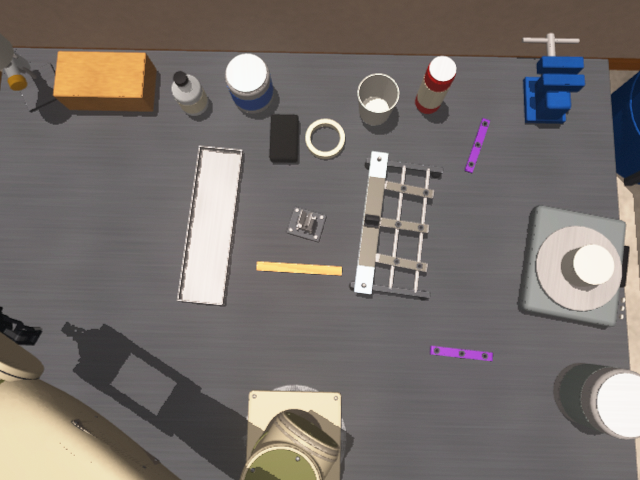

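View pics/scene0.png

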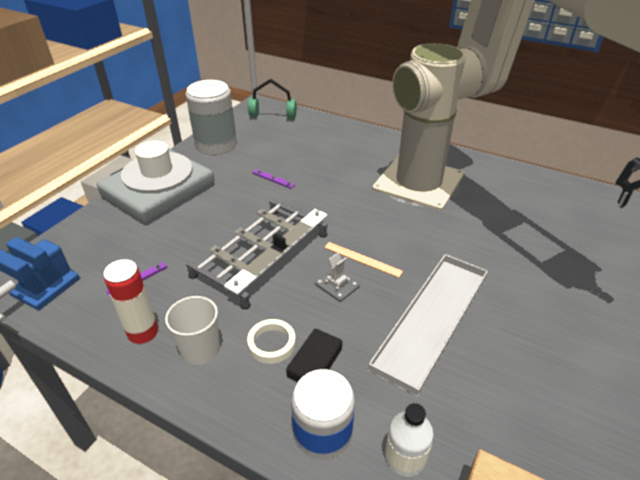

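View pics/wrist0.png

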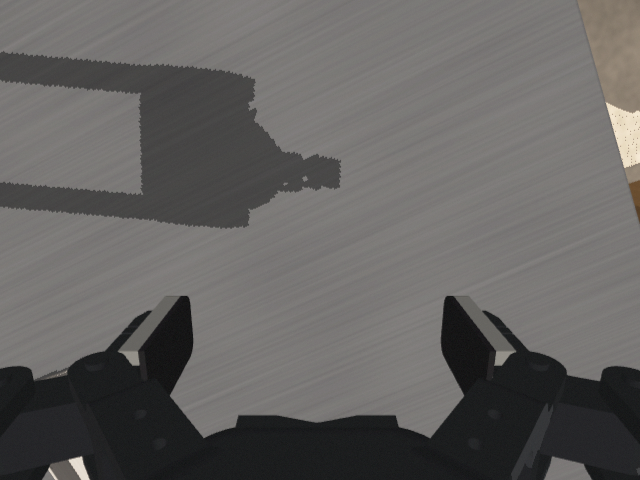

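```bash
python3 - <<'E'
from h import *
img=snapshot('top'); cm=cam('top')
save('topc',img[110:330,150:510],2.2)
for n,uv,z in [('dowA',(366.2,285.2),72),('dowB',(377.2,155.4),72),('rail1 far',(427,293),40),('rail2 far',(439,173),40),('clip',(307.5,225.2),0),('tray',(211.9,224.6),0),('tape',(326,138),12),('block',(284,139),30),('stick',(299,268),6),('purple1',(478,146),8),('purple2',(461,353),8),('s1',(403,189),44),('s2',(398,226),44),('s3',(400,262),44)]:
    print(n,px2w(cm,uv,z).round(0))
for n,t in [('scene','clip_rest'),('scene','dowel_a'),('scene','clip'),('scene','mask'),('scene','strap_1'),('top','clip_hold')]:
    if n=='scene' and t=='clip_rest': snapshot('scene')
    for d in spotter.pinpoint(n,t)[:5]: print(n,t,np.round(d['centre'],1),round(d['conf'],2))
E
```

```text
dowA [ 355. -160.   72.]
dowB [ 669. -184.   72.]
rail1 far [ 342. -307.   40.]
rail2 far [ 638. -339.   40.]
clip [507. -17.   0.]
tray [503. 222.   0.]
tape [732. -59.  12.]
block [721.  47.  30.]
stick [398.   1.   6.]
purple1 [ 720. -446.    8.]
purple2 [ 203. -393.    8.]
s1 [ 594. -250.   44.]
s2 [ 502. -238.   44.]
s3 [ 414. -242.   44.]
scene clip_rest [333.5 277.9] 0.68
scene clip_rest [277.7 247.1] 0.36
scene dowel_a [235.4 280. ] 0.91
scene dowel_a [316.4 208. ] 0.73
scene clip [339.1 289.3] 0.58
scene mask [278.5 247.6] 0.84
scene strap_1 [231.9 258. ] 0.75
scene strap_1 [278.  223.2] 0.72
scene strap_1 [273.9 176.6] 0.64
scene strap_1 [261.6 241.6] 0.5
scene strap_1 [134.6 276.5] 0.5
top clip_hold [304.  216.3] 0.82
top clip_hold [395.3 227.3] 0.34
```

View pics/topc.png

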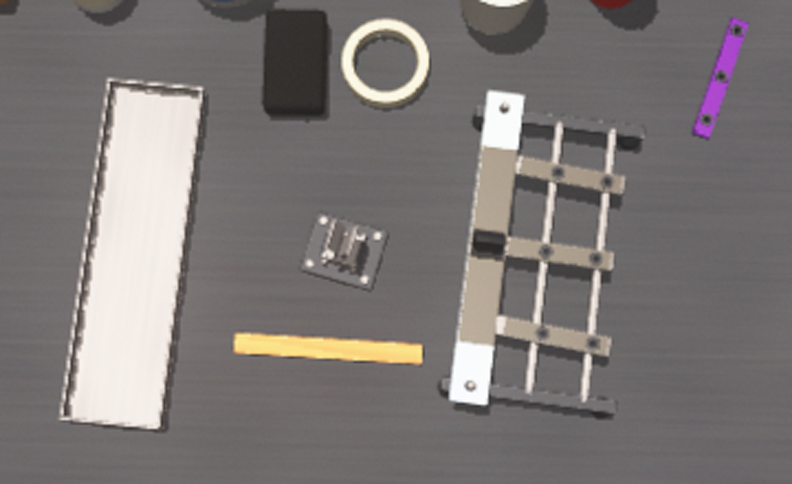

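```bash
cat >> h.py <<'E'
def plan(*targets, yaw=None):
    "shares to reach world positions; roll share to reach yaw"
    t,Rt=pose(); s=r.sense(); y=s['tcp_rot'][2]
    print('at',t.round(1),'yaw',round(y,2),'gap',round(s['finger_gap'],1),'F',np.round(s['ft_force'],1),'T',round(s['time'],1))
    for P in targets: print(P,'->',(Rt.T@(np.array(P,float)-t)/400).round(4).tolist())
    if yaw is not None: print('roll',round(-((yaw-y+180)%360-180)/45,4))
E
python3 - <<'E'
from h import *
plan([480,20,330],[512,-120,330],yaw=85.6)
E
```

```text
at [257.1 542.2 248.3] yaw 154.63 gap 85.4 F [-0.2  0.3 -0.4] T 1.1
[480, 20, 330] -> [-1.0629, -0.9407, -0.2043]
[512, -120, 330] -> [-1.2851, -1.2227, -0.2043]
roll 1.534
```

Request:
arm_command(
  jaw=[1,1,1,1,1,1,1,1,1,1,1,1,1,1],
  delta_pos=[
    [-0.9,-0.8,-0.2],
    [-0.9,-0.8,-0.2],
    [-0.9,-0.8,-0.2],
    [-0.9,-0.8,-0.2],
    [-0.9,-0.8,-0.2],
    [-0.9,-0.8,-0.2],
    [-0.9,-0.8,-0.2],
    [-0.9,-0.8,-0.2],
    [-0.9,-0.8,-0.2],
    [-0.9,-0.8,-0.2],
    [-0.9,-0.8,-0.2],
    [-0.9,-0.8,-0.2],
    [-0.9,-0.8,-0.2],
    [-0.9,-0.8,-0.2],
  ],
  roll=[1,1,1,1,1,1,1,1,1,1,1,1,1,1],
)

```text
time: 2.22
tool_pos: [445.8, 97.3, 328.7]
tcp_rot: [180.0, 0.0, 109.4]
ft_force: [-0.6, 0.8, -0.2]
finger_gap: 85.6
```

```bash
python3 - <<'E'
from h import *
plan([512,-20,330],yaw=85.6)
save('w1',snapshot('wrist'));cm=cam('wrist')
for t in ['clip','clip_rest','clip_hold','tray']:
    for d in spotter.pinpoint('wrist',t)[:3]: print(t,np.round(d['centre'],1),round(d['conf'],2),px2w(cm,d['centre'],{'clip':0,'clip_rest':30,'clip_hold':105,'tray':0}[t]).round(1))
E
```

```text
at [445.8  97.3 328.7] yaw 109.42 gap 85.6 F [-0.6  0.8 -0.2] T 2.2
[512, -20, 330] -> [-0.3316, 0.0586, -0.0032]
roll 0.5292
clip [339.2 288.1] 0.92 [511.8 -10.7   0. ]
clip_rest [338.6 299.9] 0.67 [510.2 -12.8  30. ]
clip_hold [341.3 336.6] 0.91 [510.1 -16.1 105. ]
clip_hold [529.  299.5] 0.59 [657.6  76.  105. ]
tray [410.3  86.3] 0.62 [503.1 223.6   0. ]
```

View pics/w1.png

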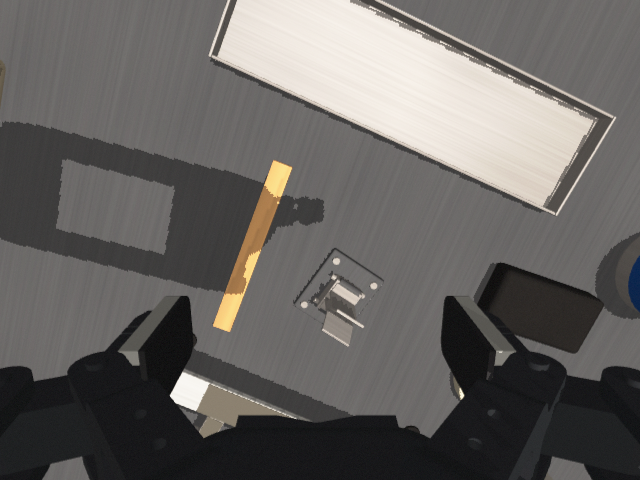

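```bash
python3 - <<'E'
from h import *
img=snapshot('wrist');cm=cam('wrist')
save('w1c',img[235:355,280:400],5)
P=[px2w(cm,u,10) for u in [(295,302),(337,249),(383,281)]]
print(np.round(P,1)); 
d=P[1]-P[0]; print(np.linalg.norm(d),np.degrees(np.arctan2(d[1],d[0]))); d=P[2]-P[1]; print(np.linalg.norm(d),np.degrees(np.arctan2(d[1],d[0])))
T=[px2w(cm,u,26) for u in [(210,57),(557,214),(614,119)]]
print(np.round(T,1)); d=T[1]-T[0]; print(np.linalg.norm(d),np.degrees(np.arctan2(d[1],d[0]))); print((T[0]+T[2])/2)
E
```

```text
[[467.6 -38.7  10. ]
 [490.8  37.8  10. ]
 [553.5  19.8  10. ]]
79.98490427758895 73.13419867173295
65.23284564703219 -16.05172191279539
[[306.9 181.2  26. ]
 [692.4 156.6  26. ]
 [699.2 261.4  26. ]]
386.2400235085689 -3.6514112134582355
[503.08318168 221.29934225  26.        ]
```

View pics/w1c.png

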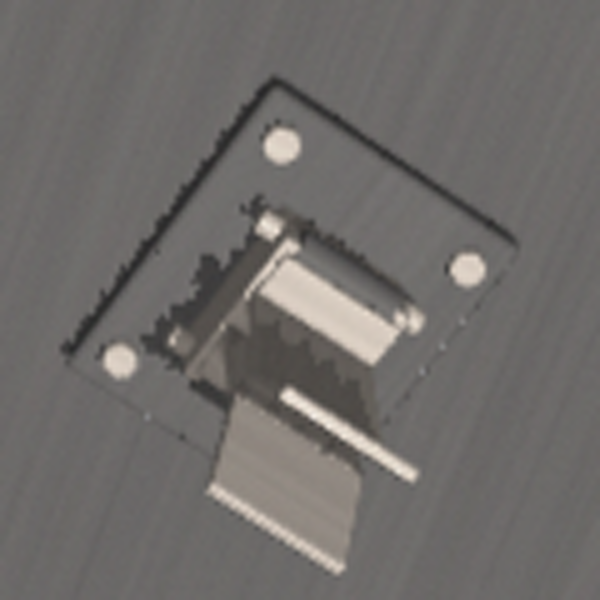

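Request:
arm_command(
  jaw=[1,1,1,1,1,1,1,1],
  delta_pos=[
    [-0.5,0.03,0],
    [-0.5,0.03,0],
    [-0.5,0.03,0],
    [-0.5,0.03,0],
    [-0.5,0.03,0],
    [-0.5,0.03,0],
    [-0.5,0.03,0],
    [-0.5,0.03,0],
  ],
  roll=[0.529,0.529,0.529,0.529,0.529,0.529,0.529,0.529],
)

```text
time: 3.18
tool_pos: [523.6, -83.5, 327.7]
tcp_rot: [-179.9, -0.0, 86.0]
ft_force: [0.2, -0.1, -0.4]
finger_gap: 85.2
```

```bash
python3 - <<'E'
from h import *
plan([512,-172,330],yaw=85.6)
save('w2',snapshot('wrist'));cm=cam('wrist')
for t,z in [('dowel_a',72),('mask',52),('rack',0),('strap_1',44)]:
    for d in spotter.pinpoint('wrist',t)[:4]: print(t,np.round(d['centre'],1),round(d['conf'],2),px2w(cm,d['centre'],z).round(1))
E
```

```text
at [523.6 -83.5 327.7] yaw 85.98 gap 85.2 F [ 0.2 -0.1 -0.4] T 3.2
[512, -172, 330] -> [-0.2228, -0.0133, -0.0058]
roll 0.0085
dowel_a [471.2 290. ] 0.95 [ 668.5 -190.    72. ]
dowel_a [152.8 278.8] 0.92 [ 357.2 -156.9   72. ]
dowel_a [397.7 336.6] 0.44 [ 595.3 -236.2   72. ]
mask [311.  278.2] 0.58 [ 511.  -174.7   52. ]
rack [308.8 313. ] 0.59 [ 502.9 -238.9    0. ]
strap_1 [228.6 334.8] 0.92 [ 416.1 -237.5   44. ]
strap_1 [314.3 331.3] 0.89 [ 509.7 -239.6   44. ]
strap_1 [396.6 338.3] 0.73 [ 599.  -254.2   44. ]
strap_1 [191.  111.3] 0.2 [409.7  -2.   44. ]
```

View pics/w2.png

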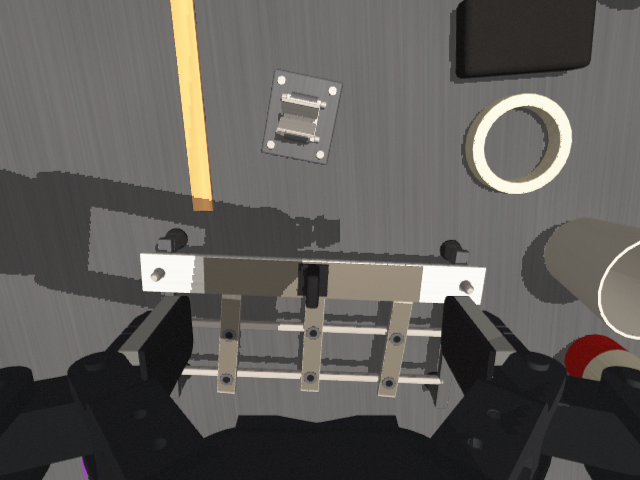

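```bash
python3 - <<'E'
from h import *
img=snapshot('wrist');cm=cam('wrist')
save('w2c',img[240:400,130:500],2.1)
for us,z in [([(277,69),(342,82),(326,165),(262,152)],10)]:
    P=[px2w(cm,u,z) for u in us]; print(np.round(P,1),np.mean(P,0))
a,b=px2w(cm,(157,273),72),px2w(cm,(467,286),72); print(a,b,(a+b)/2,np.degrees(np.arctan2(*(b-a)[1::-1])),np.linalg.norm(b-a))
for u in [(141,253),(484,268),(484,304),(142,290)]: print(px2w(cm,u,58).round(1))
for u in [(303,264),(328,264),(328,290),(319,305),(306,305)]: print('lug',px2w(cm,u,92).round(1))
E
```

```text
[[491.8  33.1  10. ]
 [555.9  16.4  10. ]
 [534.6 -65.2  10. ]
 [468.5 -47.1  10. ]] [512.71146248 -15.70706745  10.        ]
[ 362.50815891 -151.73468746   72.        ] [ 664.79642687 -186.17771576   72.        ] [ 513.65229289 -168.95620161   72.        ] -6.500305104706661 304.2441768445583
[ 344.1 -134.5   58. ]
[ 686.4 -173.9   58. ]
[ 687.8 -213.6   58. ]
[ 338.  -173.9   58. ]
lug [ 506.7 -145.2   92. ]
lug [ 529.6 -146.8   92. ]
lug [ 528.  -172.5   92. ]
lug [ 518.6 -187.1   92. ]
lug [ 506.3 -186.3   92. ]
```

View pics/w2c.png

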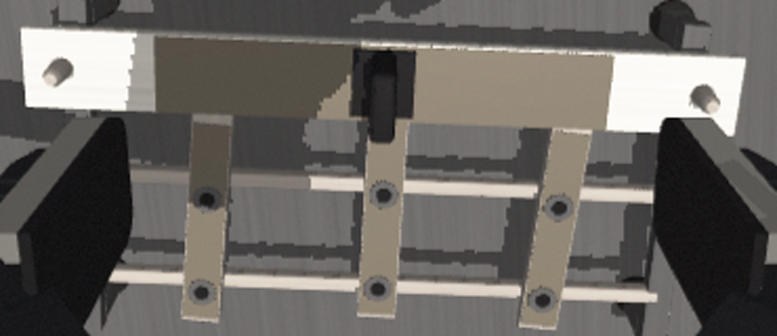

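Request:
arm_command(
  jaw=[0.2,0.2,0.2,0.2,0.2,0.2,0.2,0.2,0.2,0.2],
  delta_pos=[
    [-0.225,-0.011,0.1],
    [-0.225,-0.011,0.2],
    [-0.225,-0.011,0.3],
    [-0.225,-0.011,0.4],
    [-0.225,-0.011,0.4],
    [-0.225,-0.011,0.4],
    [-0.225,-0.011,0.4],
    [-0.225,-0.011,0.4],
    [-0.225,-0.011,0.4],
    [-0.225,-0.011,0.4],
  ],
  roll=[0.046,0.046,0.046,0.046,0.046,0.046,0.046,0.046,0.046,0.046],
)

```text
time: 4.32
tool_pos: [514.8, -173.1, 171.5]
tcp_rot: [179.7, 0.1, 84.0]
ft_force: [-1.0, -0.2, 0.4]
finger_gap: 51.1
```

```bash
python3 - <<'E'
from h import *
plan([513,-173,79],yaw=83.9)
save('w3',snapshot('wrist'));cm=cam('wrist')
for P in [(513,-173,92),(513,-190,92),(513,-156,92)]: print(w2px(cm,P))
E
```

```text
at [ 514.8 -173.1  171.5] yaw 84.01 gap 51.1 F [-1.  -0.2  0.4] T 4.3
[513, -173, 79] -> [-0.0, -0.0058, 0.2313]
roll 0.0024
[313.03835604 251.20501493]
[316.46861633 281.74265665]
[309.46329558 219.37830024]
```

View pics/w3.png

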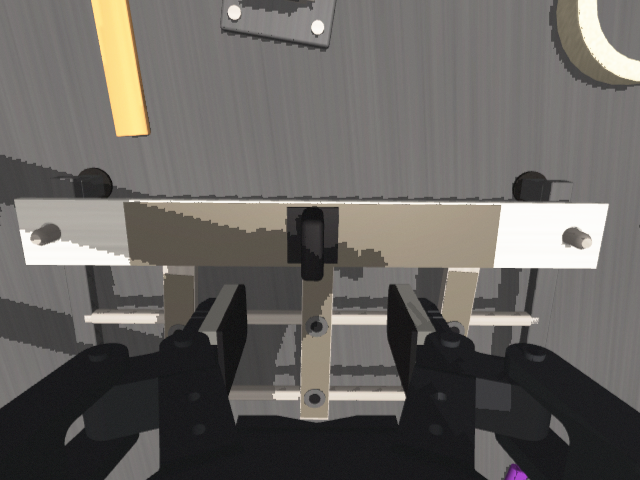

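Request:
arm_command(
  jaw=[0.2,0.2,0.2,0.2,0.2,0.2,-1,-1,-1,-1,-1,-1,-1,-1],
  delta_pos=[
    [0,-0.003,0.08],
    [0,-0.003,0.15],
    [0,-0.003,0.2],
    [0,-0.003,0.231],
    [0,-0.003,0.231],
    [0,-0.003,0.231],
    [0,-0.003,0.231],
    [0,-0.003,0.231],
    [0,-0.003,0.231],
    [0,-0.003,0.231],
    [0,-0.003,0.231],
    [0,-0.003,0.231],
    [0,-0.003,0.231],
    [0,-0.003,0.231],
  ],
  roll=[0,0,0,0,0,0,0,0,0,0,0,0,0,0],
  force=70,
)

```text
time: 5.53
tool_pos: [513.6, -173.4, 80.4]
tcp_rot: [179.8, 0.1, 84.0]
ft_force: [-7.6, 1.8, 10.2]
finger_gap: 11.3
```

```bash
python3 - <<'E'
from h import *
cm=cam('wrist')
plan([513,-173,135],yaw=83.9)
E
```

```text
at [ 513.6 -173.4   80.4] yaw 83.98 gap 11.3 F [-7.6  1.8 10.2] T 5.5
[513, -173, 135] -> [0.0006, -0.001, -0.1366]
roll 0.0017
```

Request:
arm_command(
  jaw=[-1,-1,-1,-1,-1,-1,-1,-1,-1,-1],
  delta_pos=[
    [0,0,-0.01],
    [0,0,-0.025],
    [0,0,-0.04],
    [0,0,-0.06],
    [0,0,-0.08],
    [0,0,-0.1],
    [0,0,-0.13],
    [0,0,-0.16],
    [0,0,-0.18],
    [0,0,-0.18],
  ],
  roll=[0,0,0,0,0,0,0,0,0,0],
)

```text
time: 6.37
tool_pos: [514.9, -173.9, 155.5]
tcp_rot: [179.5, 0.2, 84.0]
ft_force: [0.1, 0.1, -2.4]
finger_gap: 10.7
```

```bash
python3 - <<'E'
from h import *
plan([503,222,200],[503,222,60],yaw=86.0)
save('w4',snapshot('wrist'));
save('t4',snapshot('top')[110:330,150:510],2.2)
cm=cam('top')
for t,z in [('rack',0),('dowel_a',72),('tray',0),('strap_1',44)]:
    for d in spotter.pinpoint('top',t)[:4]: print(t,np.round(d['centre'],1),round(d['conf'],2),px2w(cm,d['centre'],z).round(1))
E
```

```text
at [ 514.9 -173.9  155.5] yaw 83.98 gap 10.7 F [ 0.1  0.1 -2.4] T 6.4
[503, 222, 200] -> [0.9808, -0.1323, -0.1153]
[503, 222, 60] -> [0.9819, -0.1352, 0.2347]
roll -0.0449
rack [393.4 227.8] 0.98 [ 505. -232.    0.]
rack [371.6 209.9] 0.54 [ 549.6 -177.2    0. ]
rack [303.6 215.2] 0.29 [532.2  -6.6   0. ]
tray [213.5 224.2] 0.94 [504.2 218.5   0. ]
strap_1 [460.3 352.3] 0.89 [ 206.1 -382.5   44. ]
strap_1 [399.4 260.8] 0.78 [ 417.1 -241.1   44. ]
strap_1 [475.4 146.3] 0.74 [ 706.8 -429.5   44. ]
strap_1 [324.2 139.9] 0.73 [715.4 -54.3  44. ]
```

View pics/w4.png

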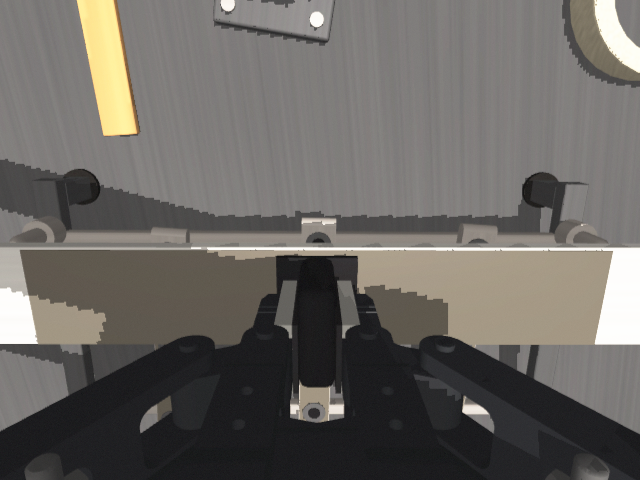

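View pics/t4.png

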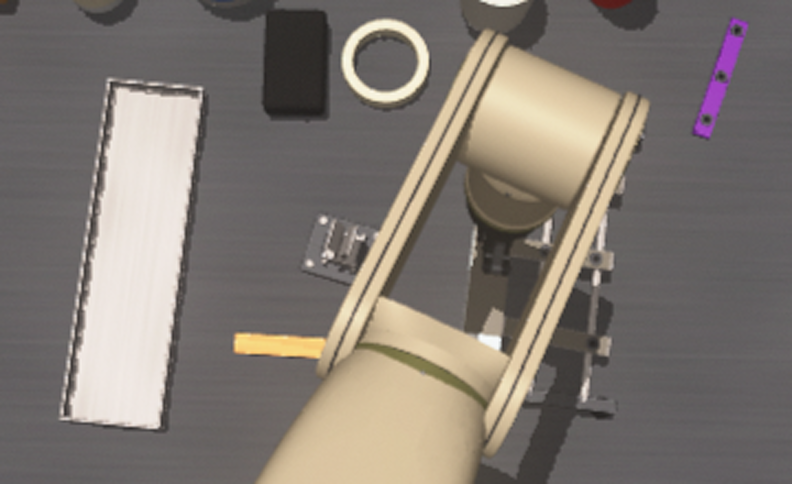

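Request:
arm_command(
  jaw=[-1,-1,-1,-1,-1,-1,-1,-1,-1,-1,-1,-1,-1,-1,-1,-1,-1,-1,-1,-1],
  delta_pos=[
    [0,0,-0.05],
    [0.02,-0.003,-0.1],
    [0.06,-0.008,-0.1],
    [0.11,-0.015,-0.1],
    [0.17,-0.023,-0.1],
    [0.23,-0.031,-0.1],
    [0.29,-0.039,-0.1],
    [0.35,-0.047,-0.1],
    [0.41,-0.055,-0.1],
    [0.47,-0.063,-0.1],
    [0.53,-0.071,-0.1],
    [0.59,-0.079,-0.1],
    [0.65,-0.087,-0.1],
    [0.71,-0.096,-0.1],
    [0.77,-0.104,-0.1],
    [0.83,-0.112,-0.1],
    [0.89,-0.12,-0.1],
    [0.94,-0.127,-0.1],
    [0.98,-0.133,-0.1],
    [0.98,-0.133,-0.1],
  ],
  roll=[0,0,0,0,0,0,-0.01,-0.02,-0.03,-0.04,-0.053,-0.053,-0.053,-0.053,-0.053,-0.053,-0.053,-0.053,-0.053,-0.053],
)

```text
time: 8.33
tool_pos: [500.1, 225.2, 190.1]
tcp_rot: [179.9, 0.0, 86.5]
ft_force: [0.3, 0.7, -3.1]
finger_gap: 11.0
```

```bash
python3 - <<'E'
from h import *
plan([503,222,45],[503,222,31],yaw=86.35)
save('w5',snapshot('wrist'));cm=cam('wrist')
for t,z in [('tray',0)]:
    for d in spotter.pinpoint('wrist',t)[:4]: print(t,np.round(d['centre'],1),round(d['conf'],2),px2w(cm,d['centre'],z).round(1))
E
```

```text
at [500.1 225.2 190.1] yaw 86.5 gap 11.0 F [ 0.3  0.7 -3.1] T 8.3
[503, 222, 45] -> [-0.0073, 0.0074, 0.3627]
[503, 222, 31] -> [-0.0073, 0.0074, 0.3977]
roll 0.0034
tray [324.2 213.7] 0.89 [505.8 217.9  -0. ]
```

View pics/w5.png

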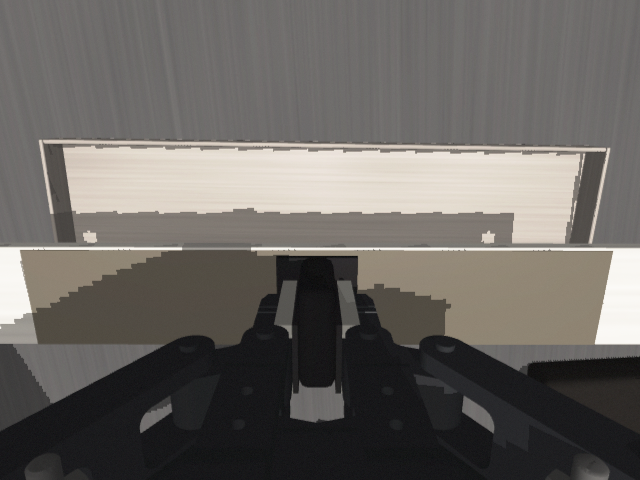

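Request:
arm_command(
  jaw=[-1,-1,-1,-1,-1,-1,-1,-1,-1,-1,-1,-1],
  delta_pos=[
    [-0.01,0.009,0.05],
    [-0.01,0.009,0.1],
    [-0.01,0.009,0.16],
    [-0.01,0.009,0.22],
    [-0.01,0.009,0.28],
    [-0.01,0.009,0.33],
    [-0.01,0.009,0.36],
    [-0.01,0.009,0.38],
    [-0.01,0.009,0.388],
    [-0.01,0.009,0.392],
    [-0.01,0.009,0.394],
    [-0.01,0.009,0.394],
  ],
  roll=[0,0,0,0,0,0,0,0,0,0,0,0],
)

```text
time: 9.43
tool_pos: [504.9, 218.4, 33.6]
tcp_rot: [179.8, 0.1, 86.4]
ft_force: [0.0, -0.8, -1.5]
finger_gap: 10.7
```

Request:
arm_command(
  jaw=[-1,-1,-1,-1,0,0,0,0,0,0],
  delta_pos=[
    [0,0,0.003],
    [0,0,0.006],
    [0,0,0.007],
    [0,0,0.007],
    [0,0,0.007],
    [0,0,0.007],
    [0,0,0.007],
    [0,0,-0.1],
    [0,0,-0.3],
    [0,0,-0.35],
  ],
  roll=[0,0,0,0,0,0,0,0,0,0],
)

```text
time: 10.27
tool_pos: [503.4, 218.2, 156.3]
tcp_rot: [180.0, 0.1, 86.4]
ft_force: [1.4, -0.3, 1.5]
finger_gap: 42.6
```

```bash
python3 - <<'E'
from h import *
plan([512,-230,330],yaw=83.9)
save('w6',snapshot('wrist'))
E
```

```text
at [503.4 218.2 156.3] yaw 86.44 gap 42.6 F [ 1.4 -0.3  1.5] T 10.3
[512, -230, 330] -> [-1.1182, 0.0912, -0.4315]
roll 0.0565
```

View pics/w6.png

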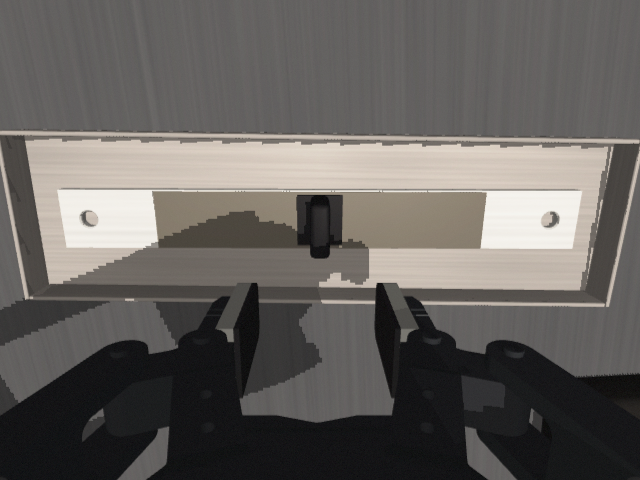

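Request:
arm_command(
  jaw=[0,0,0,0,0,0,0,0,0,0,0,0,0,0],
  delta_pos=[
    [0,0,-0.1],
    [0,0,-0.2],
    [-1,0.08,-0.43],
    [-1,0.08,-0.43],
    [-1,0.08,-0.43],
    [-1,0.08,-0.43],
    [-1,0.08,-0.43],
    [-1,0.08,-0.43],
    [-1,0.08,-0.43],
    [-1,0.08,-0.43],
    [-1,0.08,-0.43],
    [-1,0.08,-0.43],
    [-1,0.08,-0.43],
    [-1,0.08,-0.43],
  ],
  roll=[0,0,0,0,0,0,0.056,0.056,0.056,0.056,0.056,0.056,0.056,0.056],
)

```text
time: 11.48
tool_pos: [513.2, -183.7, 338.9]
tcp_rot: [179.2, -0.2, 83.7]
ft_force: [-0.2, 0.6, -0.8]
finger_gap: 42.7
```

```bash
python3 - <<'E'
from h import *
plan([512,-230,330],yaw=83.9)
img=snapshot('wrist');cm=cam('wrist')
save('w7',img[150:430,90:560],1.7)
for t,z in [('strap_1',44),('dowel_a',72),('rack',0),('clip',0)]:
    for d in spotter.pinpoint('wrist',t)[:4]: print(t,np.round(d['centre'],1),round(d['conf'],2),px2w(cm,d['centre'],z).round(1))
for d in spotter.silhouettes('wrist','strap_1')[:4]:
    c=cv2.findContours(d['region'].astype(np.uint8),0,1)[0]; c=max(c,key=cv2.contourArea)
    W=np.array([px2w(cm,p[0],48)[:2] for p in c],np.float32); q=cv2.minAreaRect(W); print(round(d['conf'],2),q)
E
```

```text
at [ 513.2 -183.7  338.9] yaw 83.72 gap 42.7 F [-0.2  0.6 -0.8] T 11.5
[512, -230, 330] -> [-0.1155, 0.0093, 0.0219]
roll -0.0041
strap_1 [227. 245.] 0.86 [ 417.  -232.8   44. ]
strap_1 [314.1 238.6] 0.77 [ 508.6 -236.    44. ]
strap_1 [308.2 227.9] 0.69 [ 503.8 -223.8   44. ]
strap_1 [396.4 240.9] 0.62 [ 594.4 -248.1   44. ]
dowel_a [147.3 179.7] 0.65 [ 360.  -153.6   72. ]
dowel_a [476.3 180.9] 0.6 [ 668.4 -188.6   72. ]
rack [311.2 226.6] 0.6 [ 505.8 -233.8    0. ]
rack [476.4 178.4] 0.56 [ 695.9 -198.9    0. ]
clip [291.7  16.3] 0.94 [510.5 -13.4   0. ]
0.88 ((507.73846435546875, -235.15432739257812), (146.8817596435547, 21.081527709960938), 82.5953369140625)
0.73 ((419.3455810546875, -224.57308959960938), (135.13526916503906, 23.085853576660156), 79.98030853271484)
0.72 ((598.2760620117188, -239.9875030517578), (130.7890625, 21.91180419921875), 79.89430236816406)
0.63 ((237.45799255371094, -325.8062744140625), (50.49727249145508, 23.836688995361328), 86.59935760498047)
```

View pics/w7.png

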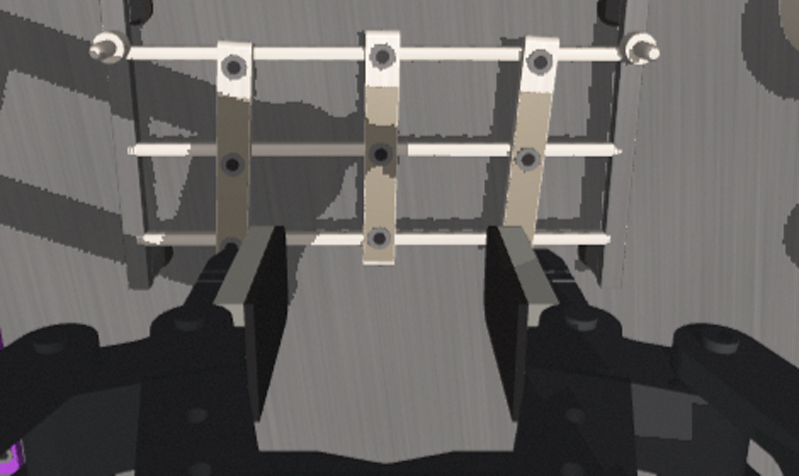

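```bash
cat >> h.py <<'E'
RO=np.array([506.5,-236.5]); RY=np.radians(-6.3)
def rk(x,y,z):
    c,s=np.cos(RY),np.sin(RY); return [round(RO[0]+c*x-s*y,1),round(RO[1]+s*x+c*y,1),z]
def inv(P):
    c,s=np.cos(RY),np.sin(RY); d=np.array(P[:2])-RO; return np.round([c*d[0]+s*d[1],-s*d[0]+c*d[1],P[2]],1)
E
python3 - <<'E'
from h import *
cm=cam('wrist')
for n,u,v in [('far L',150,53),('far R',600,54),('mid L',150,150),('mid R',600,151),('near L',170,239.5),('near R',590,240),
 ('s2 far',383,31),('s2 near',379,264),('s1 far',235,42),('s3 far',542,38),('s1 mid hole',232,165),('s3 mid hole',528,160),('s2 mid',381,155)]:
    z=48 if n[0]=='s' else 40
    p=px2w(cm,(90+u/1.7,150+v/1.7),z); print(n,p.round(1),inv(p))
plan(rk(1.5,-30,60),rk(1.5,-30,51),yaw=83.3)
E
```

```text
far L [ 377.8 -160.1   40. ] [-136.3   61.8   40. ]
far R [ 646.4 -189.1   40. ] [133.8  62.5  40. ]
mid L [ 366.5 -219.5   40. ] [-141.     1.6   40. ]
mid R [ 644.9 -250.1   40. ] [139.    1.7  40. ]
near L [ 368.  -279.7   40. ] [-133.   -58.1   40. ]
near R [ 636.9 -309.4   40. ] [137.6 -58.1  40. ]
s2 far [ 517.8 -160.8   48. ] [ 2.9 76.5 48. ]
s2 near [ 499.8 -307.6   48. ] [  1.1 -71.4  48. ]
s1 far [ 431.  -158.1   48. ] [-83.7  69.6  48. ]
s3 far [ 610.2 -174.6   48. ] [96.3 72.9 48. ]
s1 mid hole [ 417.3 -232.3   48. ] [-89.1  -5.6  48. ]
s3 mid hole [ 598.2 -248.5   48. ] [92.4 -1.9 48. ]
s2 mid [ 508.7 -235.7   48. ] [ 2.1  1.  48. ]
at [ 513.4 -180.2  338.2] yaw 84.05 gap 42.7 F [-0.3 -0.   0.3] T 11.8
[np.float64(504.7), np.float64(-266.5), 60] -> [-0.2196, -0.0084, 0.6946]
[np.float64(504.7), np.float64(-266.5), 51] -> [-0.2197, -0.0087, 0.7171]
roll 0.0167
```

```bash
python3 - <<'E'
from h import *
plan()
cm=cam('wrist');img=snapshot('wrist')
save('w8',img[150:430,90:560],1.7)
for n,u,v in [('far',380,53),('mid',380,150)]:
    # refine bar centre by gradient in column
    for uu in [170,320,460,590]:
        col=img[150+int((v-25)/1.7):150+int((v+25)/1.7),90+int(uu/1.7)-2:90+int(uu/1.7)+3].mean((1,2)); k=np.argsort(col)[-4:].mean()+150+int((v-25)/1.7)
        p=px2w(cm,(90+int(uu/1.7),k),40); print(n,uu,round(k,1),inv(p))
E
```

```text
at [ 513.4 -180.2  338.2] yaw 84.05 gap 42.7 F [-0.3 -0.   0.3] T 11.8
far 170 183.5 [-124.5   59.5   40. ]
far 320 184.5 [-35.   58.9  40. ]
far 460 184.5 [48.8 59.3 40. ]
far 590 185.5 [128.   58.6  40. ]
mid 170 240.5 [-128.9   -0.9   40. ]
mid 320 240.8 [-36.1  -0.9  40. ]
mid 460 240.5 [50.8 -0.4 40. ]
mid 590 241.5 [132.9  -1.3  40. ]
```

View pics/w8.png

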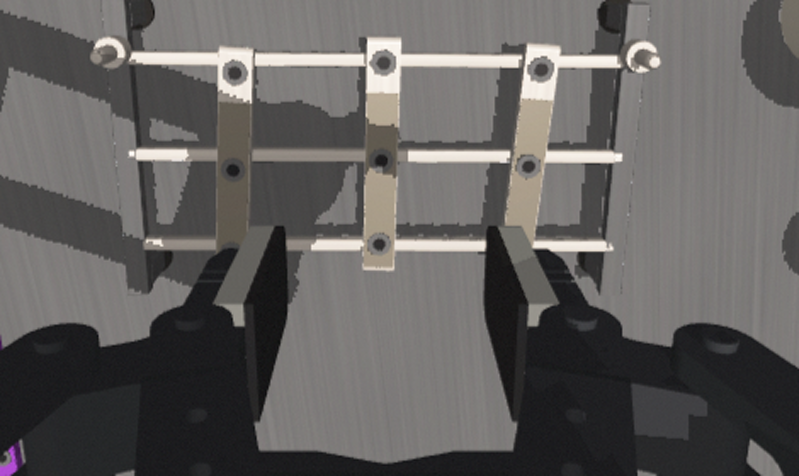

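Request:
arm_command(
  jaw=[0,0,0,0,0,0,0,0,0,0,0,0,0,0,-1,-1,-1,-1,-1,-1],
  delta_pos=[
    [-0.08,0,0.1],
    [-0.16,0,0.2],
    [-0.219,0.002,0.3],
    [-0.219,0.002,0.4],
    [-0.219,0.002,0.5],
    [-0.219,0.002,0.57],
    [-0.219,0.002,0.62],
    [-0.219,0.002,0.66],
    [-0.219,0.002,0.69],
    [-0.219,0.002,0.71],
    [-0.219,0.002,0.718],
    [-0.219,0.002,0.718],
    [-0.219,0.002,0.718],
    [-0.219,0.002,0.718],
    [-0.219,0.002,0.718],
    [-0.219,0.002,0.718],
    [-0.219,0.002,0.718],
    [-0.219,0.002,0.718],
    [-0.219,0.002,0.718],
    [-0.219,0.002,0.718],
  ],
  roll=[0.01,0.01,0.01,0.01,0.01,0.01,0.01,0.01,0.01,0.01,0.01,0.01,0.01,0.01,0.01,0.01,0.01,0.01,0.01,0.01],
  force=25,
)

```text
time: 13.5
tool_pos: [509.6, -267.3, 52.0]
tcp_rot: [179.2, -0.2, 83.6]
ft_force: [-1.9, 0.5, 6.8]
finger_gap: 19.4
```

```bash
sed -i 's/^RO=.*/RO=np.array([506.4,-237.4]); RY=np.radians(-6.4)/' h.py; python3 - <<'E'
from h import *
plan(); print(inv(pose()[0])); save('w9',snapshot('wrist'))
E
```

```text
at [ 509.6 -267.3   52. ] yaw 83.6 gap 19.4 F [-1.9  0.5  6.8] T 13.5
[  6.5 -29.4  52. ]
```

View pics/w9.png

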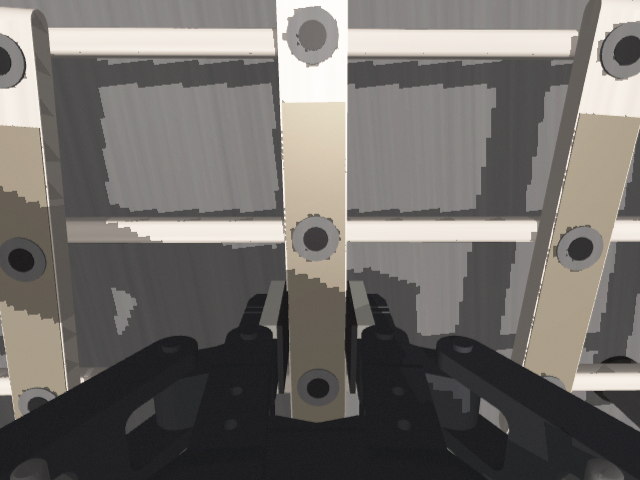

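Request:
arm_command(
  jaw=[-1,-1,-1,-1,-1,-1,-1],
  delta_pos=[
    [0,0,-0.03],
    [0,0,-0.07],
    [0,0,-0.12],
    [0,0,-0.15],
    [0,0,-0.15],
    [0,0,-0.15],
    [0,0,-0.15],
  ],
  roll=[0,0,0,0,0,0,0],
)

```text
time: 14.13
tool_pos: [508.2, -267.1, 111.1]
tcp_rot: [179.2, -0.2, 83.6]
ft_force: [-0.1, 0.3, -2.3]
finger_gap: 19.1
```

```bash
python3 - <<'E'
from h import *
plan(); print(inv(pose()[0])); save('w10',snapshot('wrist'))
E
```

```text
at [ 508.2 -267.1  111.1] yaw 83.59 gap 19.1 F [-0.1  0.3 -2.3] T 14.1
[  5.1 -29.3 111.1]
```

View pics/w10.png

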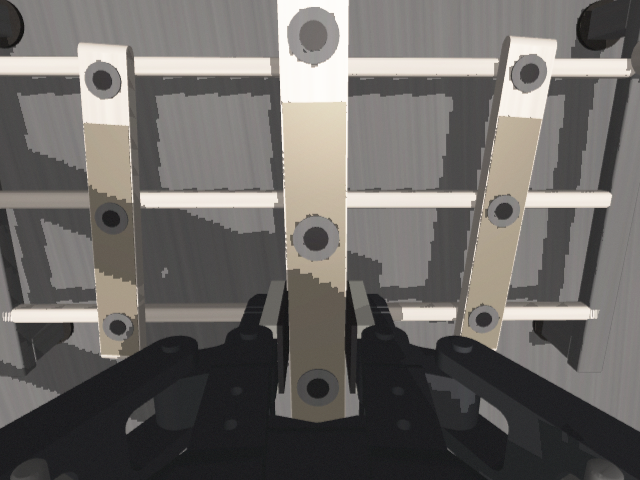

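Request:
arm_command(
  jaw=[-1,-1,-1,-1,-1,-1,-1,-1,-1,-1,-1,-1,-1,-1,-1,-1,-1,-1,-1,-1],
  delta_pos=[
    [-0.06,0,0],
    [-0.13,0,0],
    [-0.2,0,0],
    [-0.27,0,0],
    [-0.34,0,0],
    [-0.375,0,0.01],
    [-0.375,0,0.05],
    [-0.375,0,0.1],
    [-0.375,0,0.15],
    [-0.375,0,0.19],
    [-0.375,0,0.204],
    [-0.375,0,0.206],
    [-0.375,0,0.206],
    [-0.36,0,0.206],
    [-0.32,0,0.206],
    [-0.27,0,0.206],
    [-0.24,0,0.206],
    [-0.215,0,0.206],
    [-0.215,0,0.206],
    [-0.215,0,0.206],
  ],
  roll=[0,0,0,0,0,0,0,0,0,0,0,0,0,0,0,0,0,0,0,0],
)

```text
time: 15.85
tool_pos: [499.9, -352.1, 28.5]
tcp_rot: [179.2, -0.2, 83.7]
ft_force: [-0.2, -0.3, -2.2]
finger_gap: 19.3
```

```bash
python3 - <<'E'
from h import *
plan(); print(inv(pose()[0])); save('w11',snapshot('wrist'))
E
```

```text
at [ 499.9 -352.1   28.5] yaw 83.66 gap 19.3 F [-0.2 -0.3 -2.2] T 15.8
[   6.3 -114.7   28.5]
```

View pics/w11.png

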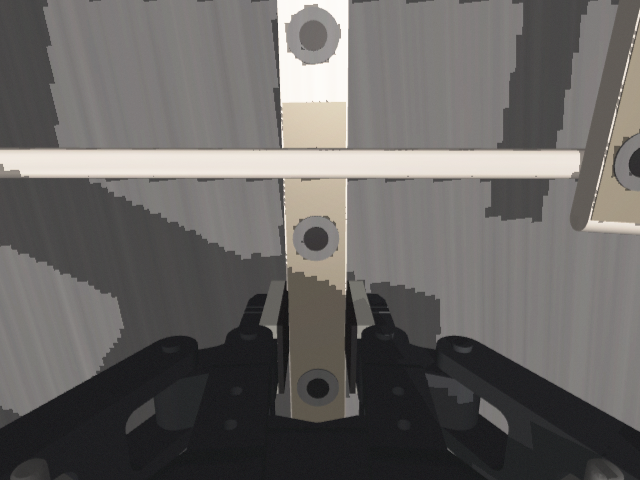

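Request:
arm_command(
  jaw=[-1,-1,-1,-1,-1,-1,-1,-1,-1,-1,-1,-1],
  delta_pos=[
    [-0.005,0,-0.015],
    [-0.012,0,-0.035],
    [-0.021,0,-0.058],
    [-0.024,0,-0.075],
    [-0.026,0,-0.09],
    [-0.026,0,-0.106],
    [-0.024,0,-0.122],
    [-0.02,0,-0.138],
    [-0.014,0,-0.156],
    [-0.005,0,-0.172],
    [0.004,0,-0.187],
    [0.015,0,-0.202],
  ],
  roll=[0,0,0,0,0,0,0,0,0,0,0,0],
)

```text
time: 16.9
tool_pos: [499.4, -346.5, 110.1]
tcp_rot: [179.2, -0.2, 83.6]
ft_force: [0.6, 0.1, -4.8]
finger_gap: 19.4
```

```bash
python3 - <<'E'
from h import *
plan(); print(inv(pose()[0])); save('w12',snapshot('wrist'))
E
```

```text
at [ 499.4 -346.5  110.1] yaw 83.63 gap 19.4 F [ 0.6  0.1 -4.8] T 16.9
[   5.2 -109.2  110.1]
```

View pics/w12.png

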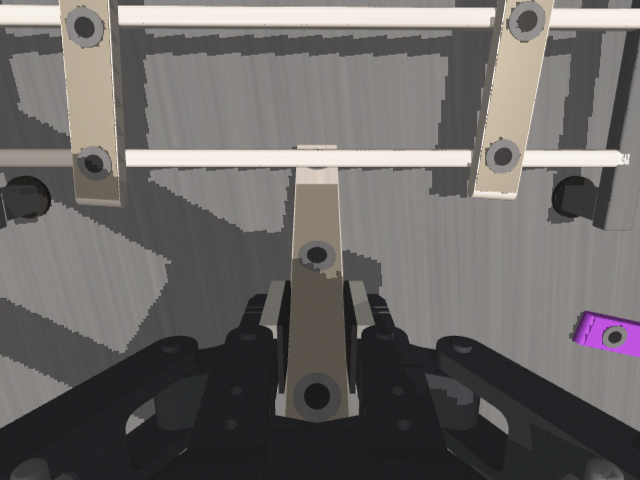

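Request:
arm_command(
  jaw=[-1,-1,-1,-1,-1,-1,-1,-1,-1,-1],
  delta_pos=[
    [0.015,0,-0.012],
    [0.03,0,-0.023],
    [0.046,0,-0.033],
    [0.064,0,-0.04],
    [0.083,0,-0.045],
    [0.102,0,-0.048],
    [0.112,0,-0.05],
    [0.12,0,-0.05],
    [0.12,0,-0.05],
    [0.12,0,-0.05],
  ],
  roll=[0,0,0,0,0,0,0,0,0,0],
)

```text
time: 17.78
tool_pos: [505.3, -298.3, 131.6]
tcp_rot: [179.1, -0.1, 83.7]
ft_force: [-0.1, -1.0, -1.0]
finger_gap: 19.5
```

```bash
python3 - <<'E'
from h import *
plan(); print(inv(pose()[0])); save('w13',snapshot('wrist'));save('s13',snapshot('scene')[180:320,180:380],4)
E
```

```text
at [ 505.3 -298.3  131.6] yaw 83.67 gap 19.5 F [-0.1 -1.  -1. ] T 17.8
[  5.6 -60.6 131.6]
```

View pics/w13.png

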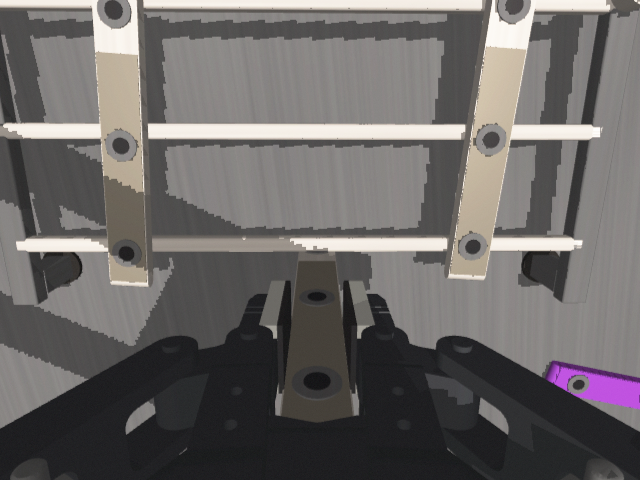

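View pics/s13.png

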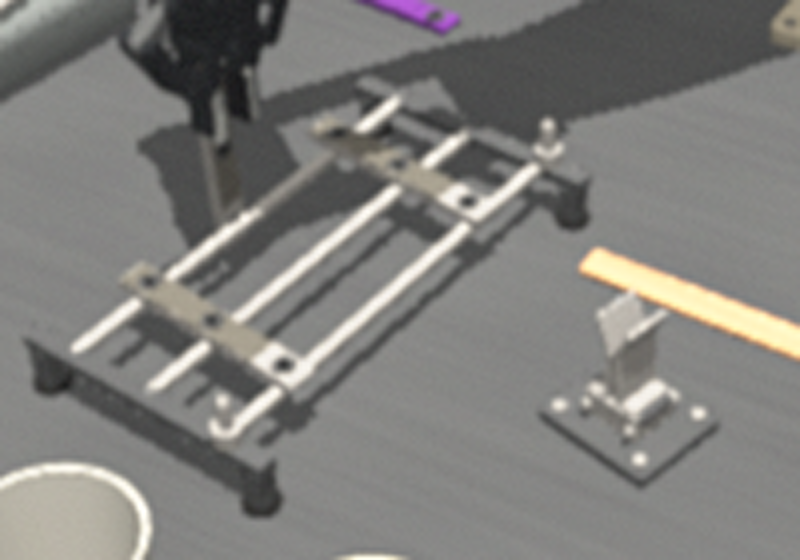

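```bash
cat >> h.py <<'E'
from scipy.optimize import least_squares
def tilt(rows,s=(30,-27)):
    "strap tilt (90=upright, long end down) and pivot tool x from hole rows; pivot tool z=8"
    p=camera_params('wrist'); M=np.linalg.inv(np.array(p['mount']))
    def f(v):
        t=np.radians(v[0]); out=[]
        for a,b in zip(s,rows):
            q=M@[v[1]+a*np.cos(t)+4*np.sin(t),0,8+a*np.sin(t)-4*np.cos(t),1]; out.append(p['fy']*q[1]/q[2]+p['cy']-b)
        return out
    return least_squares(f,[80,0]).x.round(1)
E
python3 - <<'E'
from h import *
print(tilt((237,386)),tilt((256,397)),tilt((296,381)))
plan(rk(5,-64,230),[511,-14,230],yaw=74)
E
```

```text
[53.   0.4] [59.9 -5.4] [ 88.1 -11.8]
at [ 505.2 -298.5  131.6] yaw 83.64 gap 19.4 F [-0.3 -1.4 -1.3] T 17.9
[np.float64(504.2), np.float64(-301.6), 230] -> [-0.0073, 0.0022, -0.2461]
[511, -14, 230] -> [0.7091, -0.0605, -0.2453]
roll 0.2143
```

```bash
python3 - <<'E'
from h import *
p=camera_params('wrist');M=np.array(p['mount'])
for v in (36,237,386):
    d=M[:3,:3]@[0,(v-p['cy'])/p['fy'],1]; c=M[:3,3]; print(v,(c+d*(4-c[2])/d[2]).round(1))
def ray(v):
    d=M[:3,:3]@[0,(v-p['cy'])/p['fy'],1]; return d
for v in (296,381):
  d=ray(v); c=M[:3,3]
  for z in (-26,-21,-16,29,34,39): print(v,z,(c+d*(z-c[2])/d[2]).round(1)[0])
E
```

```text
36 [89.  0.  4.]
237 [28.9  0.   4. ]
386 [-26.9   0.    4. ]
296 -26 21.5
296 -21 19.2
296 -16 17.0
296 29 -2.9
296 34 -5.1
296 39 -7.3
381 -26 -3.9
381 -21 -7.4
381 -16 -10.9
381 29 -42.2
381 34 -45.7
381 39 -49.1
```

Request:
arm_command(
  jaw=[-1,-1,-1,-1,-1,-1,-1,-1,-1,-1,-1,-1,-1,-1,-1,-1,-1,-1],
  delta_pos=[
    [0,0,0],
    [0,0,0],
    [0,0,-0.04],
    [0,0,-0.1],
    [0,0,-0.17],
    [0,0,-0.24],
    [0.02,0,-0.27],
    [0.06,-0.006,-0.27],
    [0.12,-0.012,-0.27],
    [0.19,-0.02,-0.27],
    [0.26,-0.03,-0.27],
    [0.33,-0.038,-0.27],
    [0.4,-0.046,-0.27],
    [0.46,-0.054,-0.27],
    [0.51,-0.06,-0.27],
    [0.543,-0.06,-0.27],
    [0.543,-0.06,-0.27],
    [0.543,-0.06,-0.27],
  ],
  roll=[0,0,0,0,0,0,0,0,0.02,0.06,0.1,0.14,0.18,0.2,0.2,0.2,0.2,0.2],
  force=60,
)

```text
time: 19.38
tool_pos: [502.6, -78.3, 237.7]
tcp_rot: [179.3, -0.3, 74.8]
ft_force: [-0.9, -0.9, -2.8]
finger_gap: 18.1
```

```bash
python3 - <<'E'
from h import *
plan([511,-13.5,240],yaw=74.6)
cm=cam('wrist'); save('w14',snapshot('wrist'));
for t,z in [('clip',0),('clip_rest',30),('clip_hold',105)]:
    for d in spotter.pinpoint('wrist',t)[:2]: print(t,np.round(d['centre'],1),round(d['conf'],2),px2w(cm,d['centre'],z).round(1))
save('s14',snapshot('scene')[170:310,230:430],4)
E
```

```text
at [502.6 -78.3 237.7] yaw 74.78 gap 18.1 F [-0.9 -0.9 -2.8] T 19.4
[511, -13.5, 240] -> [0.1619, -0.0223, -0.0052]
roll 0.0041
clip [304. 124.] 0.75 [511.5 -15.5   0. ]
clip_rest [302.8 122.9] 0.63 [511.4 -14.4  30. ]
clip_rest [314.9 306.3] 0.59 [ 479.8 -165.9   30. ]
clip_hold [298.6 123.5] 0.6 [510.5 -14.2 105. ]
```

View pics/w14.png

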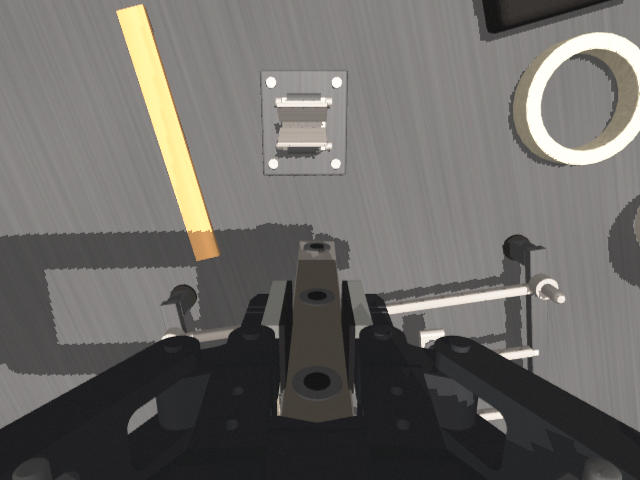

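View pics/s14.png

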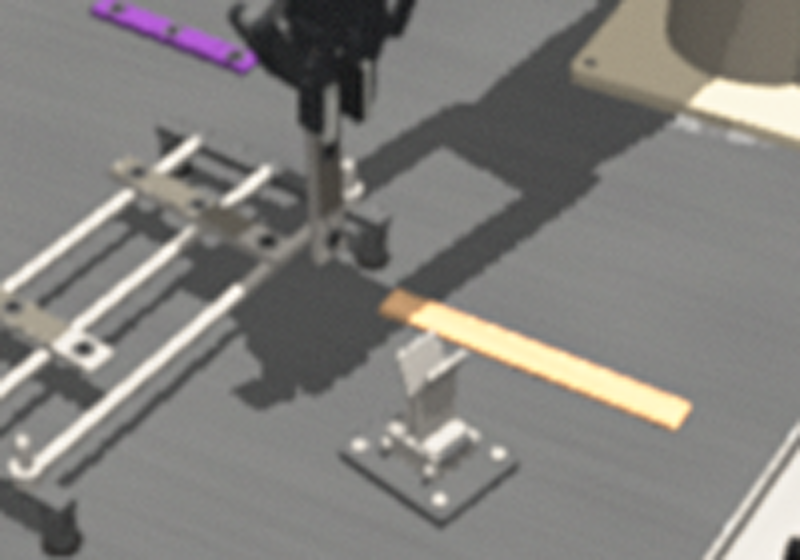

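```bash
cat >> h.py <<'E'
def tilt3(rows,s=(87,29,-28),x0=(85,0,0)):
    "returns tilt deg, strap-centreline x at tool z=8, slip along strap, end point (tool x,z) of the strap's lower end centre"
    p=camera_params('wrist'); M=np.linalg.inv(np.array(p['mount']))
    def f(v):
        t=np.radians(v[0]); out=[]
        for a,b in zip(s,rows):
            a=a+v[2]; q=M@[v[1]+a*np.cos(t)+4*np.sin(t),0,8+a*np.sin(t)-4*np.cos(t),1]; out.append(p['fy']*q[1]/q[2]+p['cy']-b)
        return out
    r_=least_squares(f,x0); v=r_.x; t=np.radians(v[0]); L=104+v[2]
    return v.round(1),np.round([v[1]+L*np.cos(t),8+L*np.sin(t)],1),r_.fun.round(1)
E
python3 - <<'E'
from h import *
print(tilt3((246,296,382)),tilt3((36,237,386),x0=(0,0,0)))
cm=cam('wrist')
# clip mouth: lip edges far/near at z~92
for u in [(302,101),(304,147)]: print(px2w(cm,u,92))
for q in ([(263,71),(347,72),(345,174),(265,174)]): print(px2w(cm,q,10).round(1))
E
```

```text
(array([ 83.3, -23.3,  17.7]), array([ -9.2, 128.9]), array([ 0., -0.,  0.])) (array([ -3.6, -23.6,  24.8]), array([105.,  -0.]), array([ 0., -0.,  0.]))
[517.2056432   -4.06981573  92.        ]
[510.68707579 -31.63279707  92.        ]
[492.8  30.1  10. ]
[557.4  11.6  10. ]
[535.6 -67.   10. ]
[470.  -48.8  10. ]
```

```bash
sed -i 's/        return out\n    r_=/X/; s/^    r_=least_squares(f,x0)/    r_=least_squares(lambda v:f(v)+[v[2]\/3],x0)/; s/s=(87,29,-28),x0/s=(88,30,-28),x0/' h.py; python3 - <<'E'
from h import *
print(tilt3((246,296,382)));print(tilt3((36,237,386),x0=(0,0,0)))
print(tilt3((246,296,382),s=(86,28,-30)));print(tilt3((36,237,386),x0=(0,0,0),s=(86,28,-30)))
E
```

```text
(array([ 86.8, -12.8,   2.4]), array([ -6.8, 114.2]), array([ 1.1, -1.8,  0.7,  0.8]))
(array([-4.5, -1.3,  1.4]), array([103.8,  -0.3]), array([ 0.7, -0.4, -0.7,  0.5]))
(array([ 87.1, -11.7,   2.7]), array([ -6.4, 114.5]), array([ 1.2, -2. ,  0.7,  0.9]))
(array([-4.5,  0.4,  1.7]), array([105.8,  -0.2]), array([ 0.9, -0.5, -0.8,  0.6]))
```

Request:
arm_command(
  jaw=[-1,-1,-1,-1,-1,-1,-1,-1,-1,-1,-1],
  delta_pos=[
    [0.04,-0.004,0],
    [0.09,-0.008,0],
    [0.14,-0.014,0],
    [0.177,-0.017,0],
    [0.177,-0.017,0],
    [0.177,-0.017,0],
    [0.177,-0.017,0.03],
    [0.177,-0.017,0.06],
    [0.177,-0.017,0.085],
    [0.177,-0.017,0.1],
    [0.177,-0.017,0.1],
  ],
  roll=[0,0,0,0,0,0,0,0,0,0,0],
  force=80,
)

```text
time: 20.55
tool_pos: [514.8, -10.8, 196.5]
tcp_rot: [179.4, -0.2, 74.5]
ft_force: [0.9, 0.8, -1.7]
finger_gap: 17.5
```

```bash
python3 - <<'E'
from h import *
plan([514.6,-8.3,143],yaw=74.6)
save('w15',snapshot('wrist'))
im=snapshot('scene'); save('s15',im[200:310,270:400],6)
E
```

```text
at [514.8 -10.8 196.5] yaw 74.54 gap 17.5 F [ 0.9  0.8 -1.7] T 20.6
[514.6, -8.3, 143] -> [0.0054, -0.0034, 0.1338]
roll -0.0013
```

View pics/w15.png

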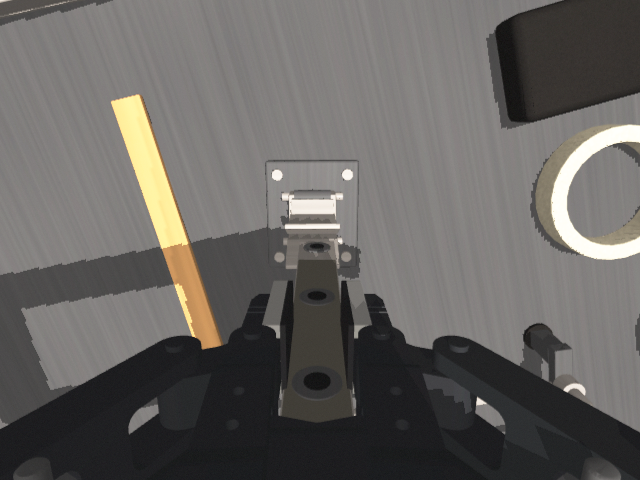

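View pics/s15.png

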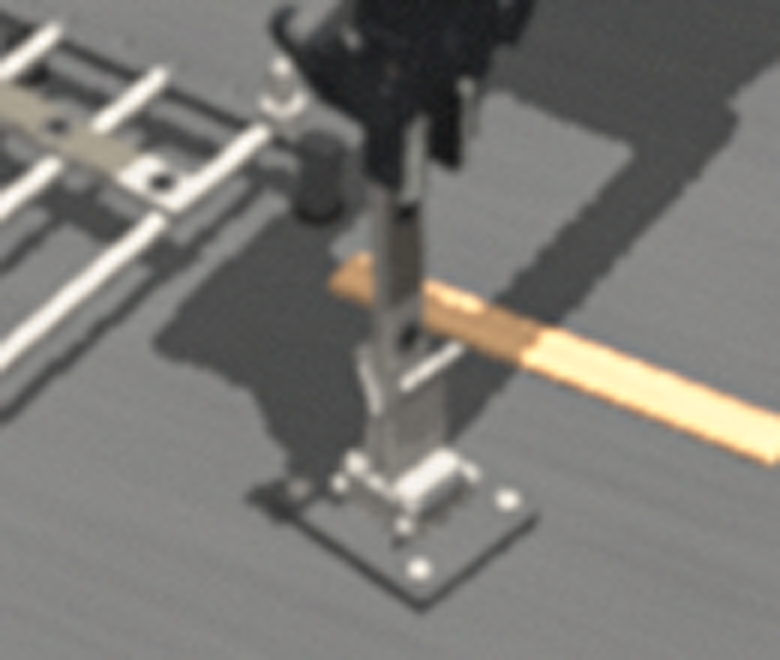

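Request:
arm_command(
  jaw=[-1,-1,-1,-1,-1,-1,-1,-1,-1],
  delta_pos=[
    [0,0,0.015],
    [0,0,0.03],
    [0,0,0.045],
    [0,0,0.06],
    [0,0,0.075],
    [0,0,0.09],
    [0,0,0.105],
    [0,0,0.115],
    [0,0,0.115],
  ],
  roll=[0,0,0,0,0,0,0,0,0],
)

```text
time: 21.4
tool_pos: [516.0, -10.6, 151.4]
tcp_rot: [179.3, -0.3, 74.6]
ft_force: [3.3, -0.0, -4.6]
finger_gap: 17.5
```

```bash
python3 - <<'E'
from h import *
plan(yaw=74.6); print(r.sense()['wrist_torque'])
save('w16',snapshot('wrist'))
im=snapshot('scene'); save('s16',im[200:310,270:400],6)
E
```

```text
at [516.  -10.6 151.4] yaw 74.57 gap 17.5 F [ 3.3 -0.  -4.6] T 21.4
roll -0.0007
[ 0.03488605 -0.50073006  0.03529023]
```

View pics/w16.png

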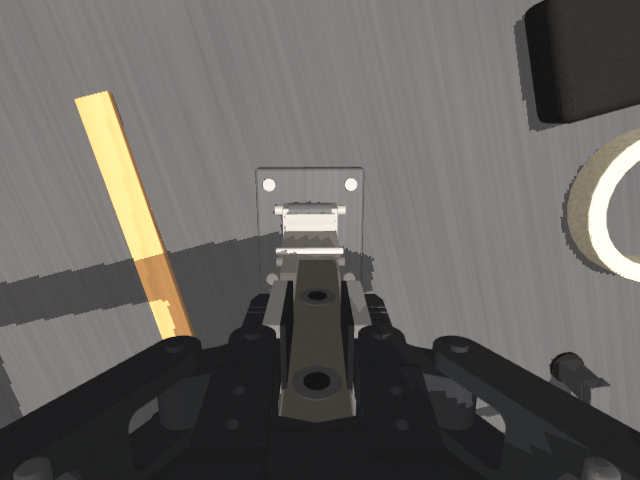

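View pics/s16.png

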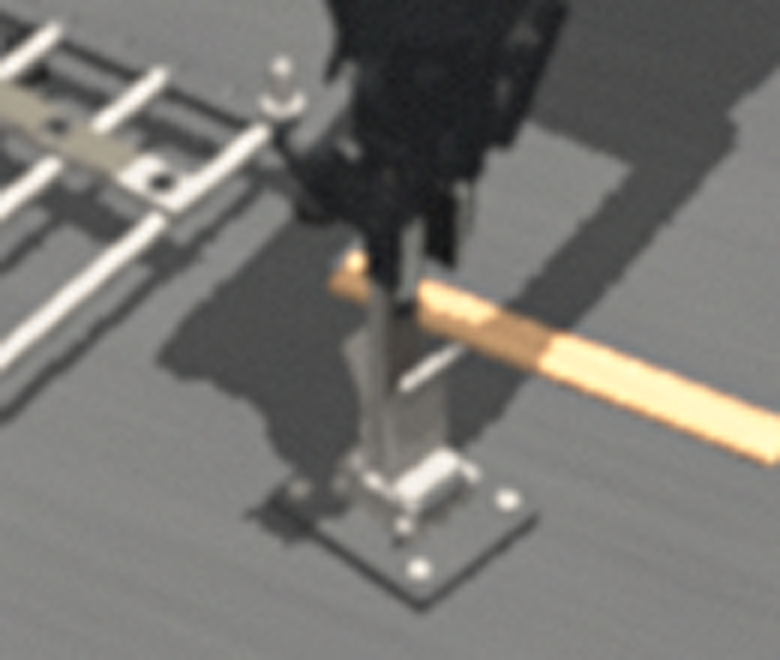

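Request:
arm_command(
  jaw=[-1,-1,-1,-1,-1,-1],
  delta_pos=[
    [0,0,0.008],
    [0,0,0.014],
    [0,0,0.02],
    [0,0,0.024],
    [0,0,0.027],
    [0,0,0.027],
  ],
  roll=[0,0,0,0,0,0],
)

```text
time: 22.0
tool_pos: [516.6, -10.5, 142.0]
tcp_rot: [179.3, -0.3, 74.6]
ft_force: [-0.5, 1.5, 8.3]
finger_gap: 17.4
```

Request:
arm_command(
  jaw=[-1,-1,-1],
  delta_pos=[
    [0,0,0.006],
    [0,0,0.01],
    [0,0,0.01],
  ],
  roll=[0,0,0],
)

```text
time: 22.25
tool_pos: [518.1, -10.6, 141.7]
tcp_rot: [179.1, -0.3, 74.6]
ft_force: [-7.7, 3.1, 24.7]
finger_gap: 17.7
```

Request:
arm_command(
  jaw=[-1,0,0,0,0,0,0],
  delta_pos=[
    [0,0,-0.004],
    [0,0,-0.004],
    [0,0,-0.004],
    [0,0,-0.004],
    [0,0,-0.004],
    [0,0,-0.004],
    [0,0,-0.004],
  ],
  roll=[0,0,0,0,0,0,0],
)

```text
time: 22.83
tool_pos: [517.9, -10.6, 142.9]
tcp_rot: [179.1, -0.3, 74.6]
ft_force: [-0.3, 0.2, -0.1]
finger_gap: 42.8
```

```bash
python3 - <<'E'
from h import *
plan(yaw=74.6)
save('w17',snapshot('wrist'))
im=snapshot('scene'); save('s17',im[200:310,270:400],6)
E
```

```text
at [517.9 -10.6 142.9] yaw 74.57 gap 42.8 F [-0.3  0.2 -0.1] T 22.8
roll -0.0006
```

View pics/w17.png

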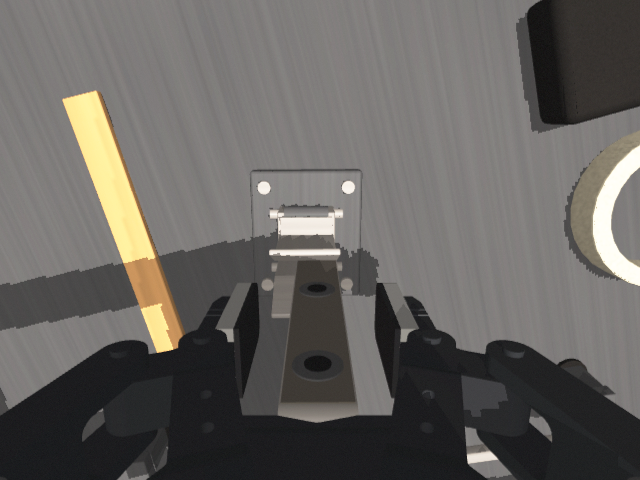

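View pics/s17.png

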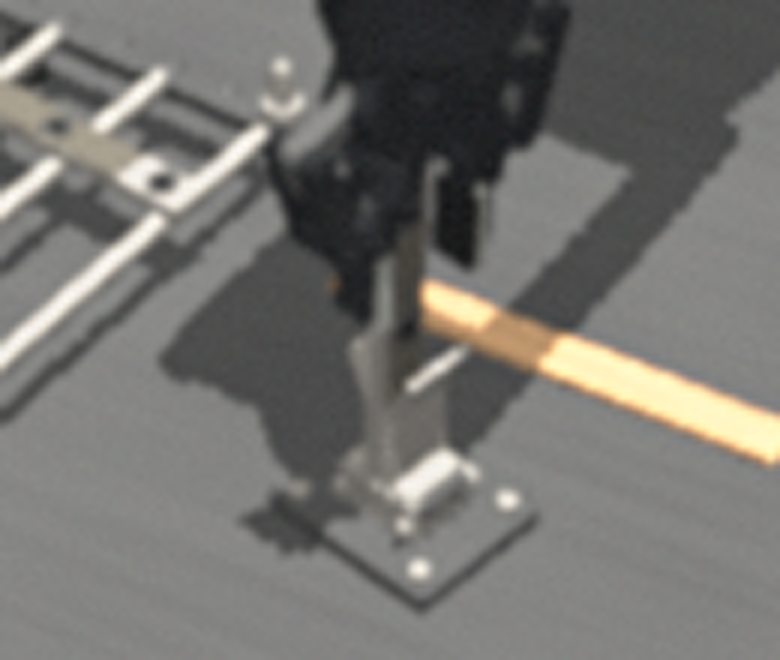

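Request:
arm_command(
  jaw=[0,0,0,-1,-1,-1,-1,-1,-1,-1,-1,-1,-1,-1,-1,-1],
  delta_pos=[
    [-0.01,0,0],
    [-0.02,0,0],
    [-0.02,0,0],
    [-0.02,0,0],
    [-0.02,0,0],
    [-0.02,0,0],
    [-0.02,0,0],
    [-0.02,0,0],
    [-0.02,0,-0.01],
    [-0.02,0,-0.03],
    [-0.02,0,-0.06],
    [-0.02,0,-0.1],
    [-0.02,0,-0.15],
    [-0.02,0,-0.21],
    [-0.02,0,-0.26],
    [-0.02,0,-0.26],
  ],
  roll=[0,0,0,0,0,0,0,0,0,0,0,0,0,0,0,0],
  force=50,
)

```text
time: 24.27
tool_pos: [516.8, -18.7, 254.1]
tcp_rot: [178.6, -0.4, 74.6]
ft_force: [1.7, -0.9, -1.6]
finger_gap: 19.2
```

```bash
python3 - <<'E'
from h import *
plan(rk(0,-84,235),yaw=83.6)
save('w18',snapshot('wrist'))
E
```

```text
at [516.8 -18.7 254.1] yaw 74.58 gap 19.2 F [ 1.7 -0.9 -1.6] T 24.3
[np.float64(497.0), np.float64(-320.9), 235] -> [-0.7417, 0.1521, 0.0468]
roll -0.2004
```

View pics/w18.png

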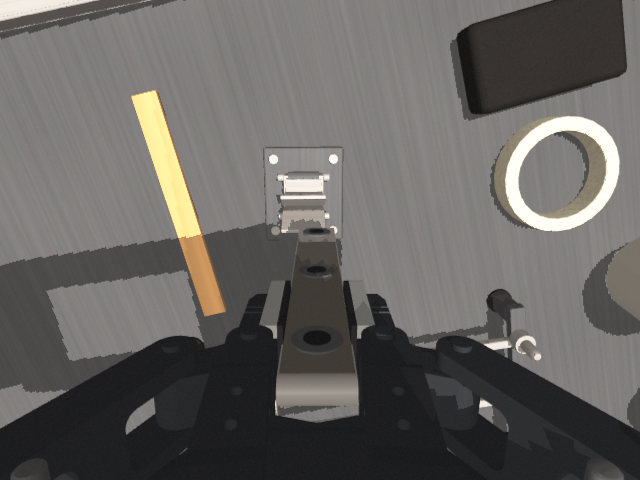

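Request:
arm_command(
  jaw=[-1,-1,-1,-1,-1,-1,-1,-1,-1,-1,-1,-1,-1,-1],
  delta_pos=[
    [-0.04,0.008,0],
    [-0.1,0.02,0],
    [-0.17,0.035,0],
    [-0.25,0.05,0],
    [-0.33,0.067,0],
    [-0.41,0.084,0],
    [-0.49,0.1,0],
    [-0.57,0.117,0],
    [-0.64,0.13,0.01],
    [-0.7,0.144,0.02],
    [-0.742,0.152,0.04],
    [-0.742,0.152,0.047],
    [-0.742,0.152,0.047],
    [-0.742,0.152,0.047],
  ],
  roll=[0,0,-0.04,-0.08,-0.12,-0.16,-0.2,-0.2,-0.2,-0.2,-0.2,-0.2,-0.2,-0.2],
  force=40,
)

```text
time: 25.48
tool_pos: [495.8, -320.0, 231.2]
tcp_rot: [178.8, -0.2, 83.6]
ft_force: [-0.2, 0.6, -2.1]
finger_gap: 19.3
```

```bash
python3 - <<'E'
from h import *
plan(rk(0,-84,137),yaw=83.6); print(inv(pose()[0]))
save('w19',snapshot('wrist')); save('s19',snapshot('scene')[120:320,180:400],3.6)
E
```

```text
at [ 495.8 -320.   231.2] yaw 83.57 gap 19.3 F [-0.2  0.6 -2.1] T 25.5
[np.float64(497.0), np.float64(-320.9), 137] -> [-0.0027, -0.0019, 0.2354]
roll -0.0006
[ -1.3 -83.3 231.2]
```

View pics/w19.png

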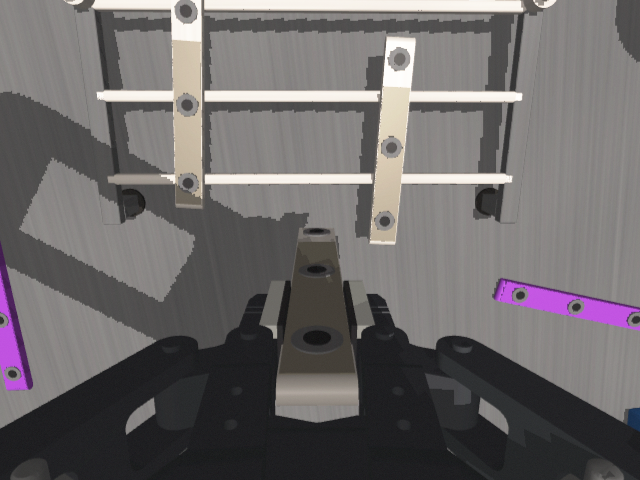

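View pics/s19.png

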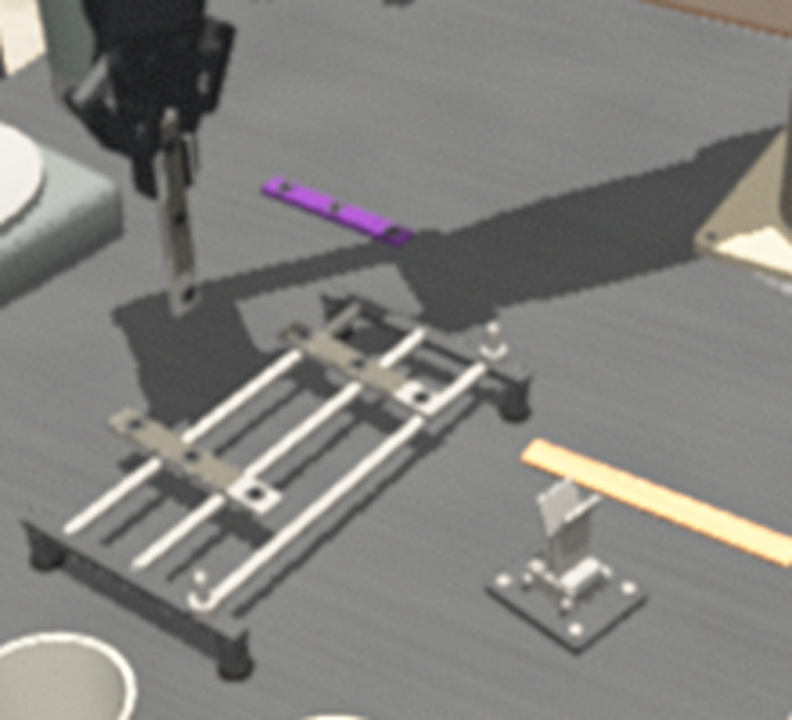

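```bash
python3 - <<'E'
from h import *
cm=cam('wrist')
for u in [(187,104),(188,183),(391,147),(400,59),(384,221),(371,243),(397,243),(372,97),(372,180)]: print(u,inv(px2w(cm,u,48)))
print(tilt3((231,269,338),x0=(88,5,0)))
E
```

```text
(187, 104) [-88.4  -6.6  48. ]
(188, 183) [-92.1 -62.7  48. ]
(391, 147) [ 58.1 -36.5  48. ]
(400, 59) [61.5 23.7 48. ]
(384, 221) [ 55.3 -92.4  48. ]
(371, 243) [  45.9 -109.9   48. ]
(397, 243) [  66.3 -110.1   48. ]
(372, 97) [42.8 -1.6 48. ]
(372, 180) [ 44.9 -60.8  48. ]
(array([89.8,  1.3,  1. ]), array([  1.6, 113. ]), array([ 0.6, -1. ,  0.4,  0.3]))
```

Request:
arm_command(
  jaw=[-1,-1,-1,-1,-1,-1,-1,-1,-1,-1,-1,-1,-1,-1,-1,-1,-1],
  delta_pos=[
    [0,-0.03,0.05],
    [0,-0.034,0.12],
    [0,-0.034,0.18],
    [0,-0.034,0.22],
    [0,-0.034,0.233],
    [0,-0.034,0.233],
    [0.02,-0.034,0.233],
    [0.04,-0.034,0.233],
    [0.066,-0.034,0.235],
    [0.093,-0.034,0.238],
    [0.112,-0.034,0.243],
    [0.13,-0.034,0.25],
    [0.148,-0.034,0.258],
    [0.165,-0.034,0.268],
    [0.182,-0.034,0.278],
    [0.198,-0.034,0.29],
    [0.198,-0.034,0.29],
  ],
  roll=[0,0,0,0,0,0,0,0,0,0,0,0,0,0,0,0,0],
  force=25,
)

```text
time: 27.0
tool_pos: [494.6, -238.2, 115.2]
tcp_rot: [178.7, -0.2, 83.7]
ft_force: [1.7, -3.6, 3.6]
finger_gap: 19.0
```

```bash
python3 - <<'E'
from h import *
plan(yaw=83.6); print(inv(pose()[0]))
save('w20',snapshot('wrist')); save('s20',snapshot('scene')[120:320,180:400],3.6)
E
```

```text
at [ 494.6 -238.2  115.2] yaw 83.7 gap 19.0 F [ 1.7 -3.6  3.6] T 27.0
roll 0.0021
[-11.6  -2.1 115.2]
```

View pics/w20.png

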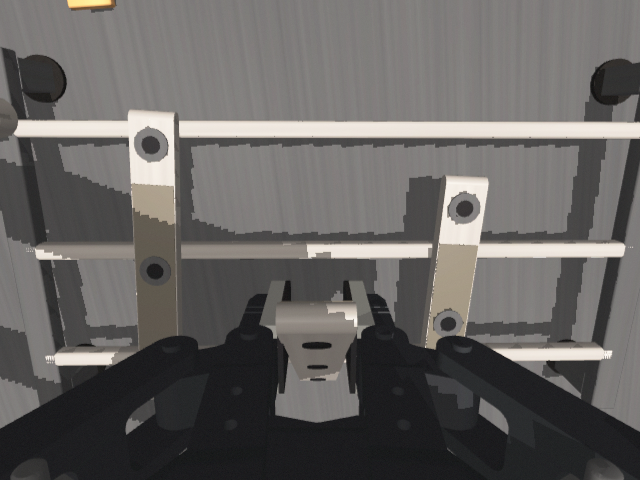

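View pics/s20.png

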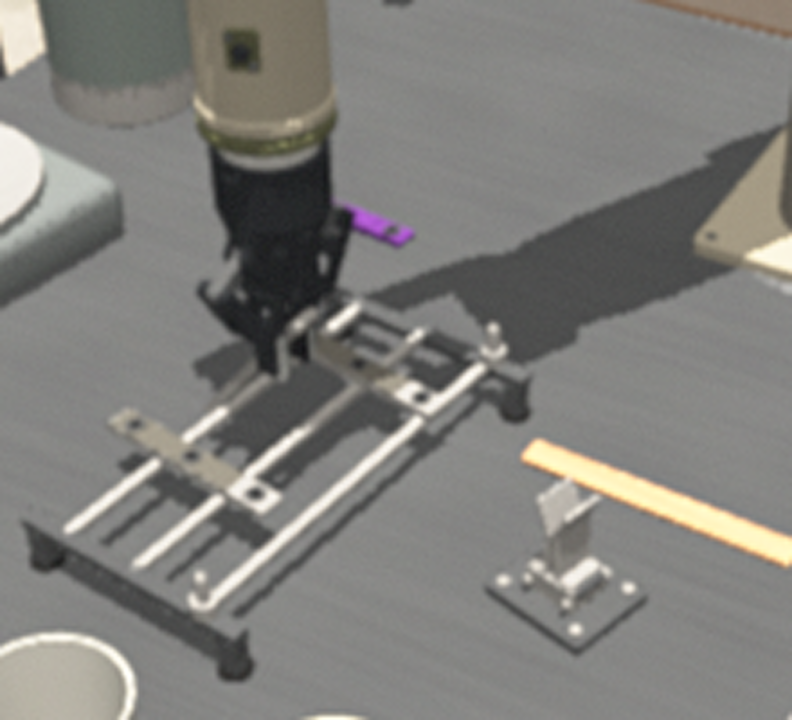

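Request:
arm_command(
  jaw=[-1,-1,-1,-1,-1,-1,-1,-1,-1,-1,-1],
  delta_pos=[
    [0.013,0,0.014],
    [0.026,0,0.029],
    [0.037,0,0.044],
    [0.046,0,0.062],
    [0.055,0,0.08],
    [0.064,0,0.098],
    [0.07,0,0.118],
    [0.075,0,0.138],
    [0.078,0,0.152],
    [0.078,0,0.161],
    [0.078,0,0.161],
  ],
  roll=[0,0,0,0,0,0,0,0,0,0,0],
)

```text
time: 28.02
tool_pos: [498.6, -207.4, 50.1]
tcp_rot: [178.8, -0.3, 83.7]
ft_force: [-0.2, 2.3, 2.7]
finger_gap: 19.4
```

```bash
python3 - <<'E'
from h import *
plan(yaw=83.6); print(inv(pose()[0]))
save('w21',snapshot('wrist')); save('s21',snapshot('scene')[120:320,180:400],3.6)
E
```

```text
at [ 498.6 -207.4   50.1] yaw 83.69 gap 19.4 F [-0.2  2.3  2.7] T 28.0
roll 0.0019
[-11.1  29.   50.1]
```

View pics/w21.png

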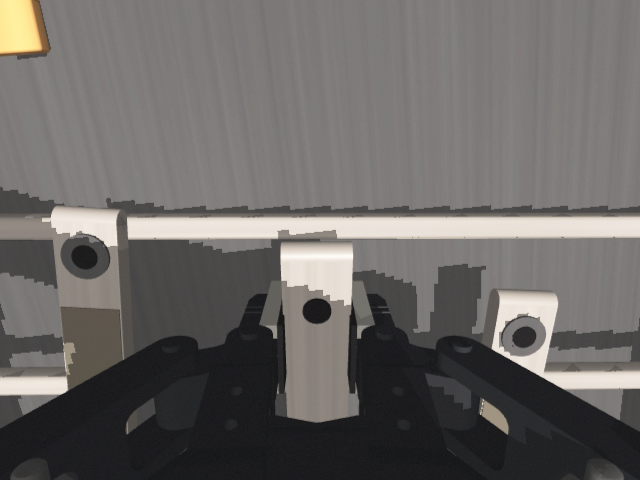

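View pics/s21.png

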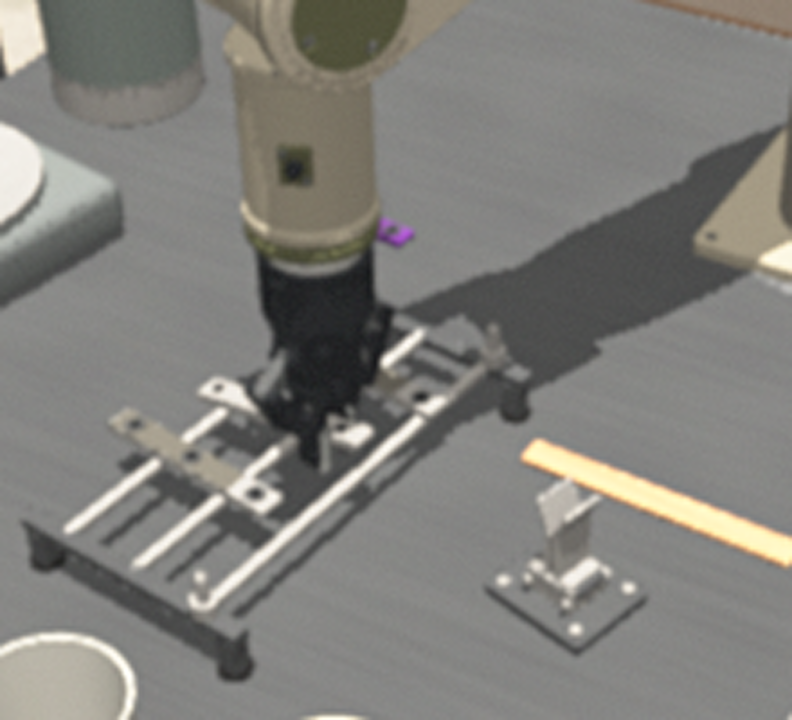

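```bash
cat >> h.py <<'E'
def rowx(v,z=4):
    p=camera_params('wrist');M=np.array(p['mount']); d=M[:3,:3]@[0,(v-p['cy'])/p['fy'],1]; c=M[:3,3]; return round(float((c+d*(z-c[2])/d[2])[0]),1)
E
python3 - <<'E'
from h import *
print([rowx(v) for v in (245,311)])
cm=cam('wrist'); print([inv(px2w(cm,u,48)) for u in [(317,245),(317,311),(85,256),(90,210),(524,336)]])
E
```

```text
[26.2, 2.6]
[array([-10.5,  55. ,  48. ]), array([-10.5,  31.6,  48. ]), array([-85.5,  51.6,  48. ]), array([-81.8,  66.8,  48. ]), array([61.8, 21.5, 48. ])]
```

Request:
arm_command(
  jaw=[-0.5,-0.5,-0.5,-0.5,-0.5,-0.5,-0.5,-1,-1,-1,-1,-1],
  delta_pos=[
    [0,0,0],
    [0,0,0],
    [0,0,0],
    [0,0,0],
    [-0.015,0,0],
    [-0.025,0,0],
    [-0.025,0,0],
    [-0.025,0,0],
    [-0.025,0,0],
    [-0.025,0,0],
    [-0.025,0,0],
    [-0.025,0,0],
  ],
  roll=[0,0,0,0,0,0,0,0,0,0,0,0],
  force=70,
)

```text
time: 29.12
tool_pos: [498.1, -218.2, 51.5]
tcp_rot: [178.7, -0.2, 83.7]
ft_force: [-1.0, -3.8, 4.4]
finger_gap: 17.6
```

```bash
python3 - <<'E'
from h import *
plan(yaw=83.6); print(inv(pose()[0]))
save('w22',snapshot('wrist'))
E
```

```text
at [ 498.1 -218.2   51.5] yaw 83.66 gap 17.6 F [-1.  -3.8  4.4] T 29.1
roll 0.0014
[-10.4  18.1  51.5]
```

View pics/w22.png

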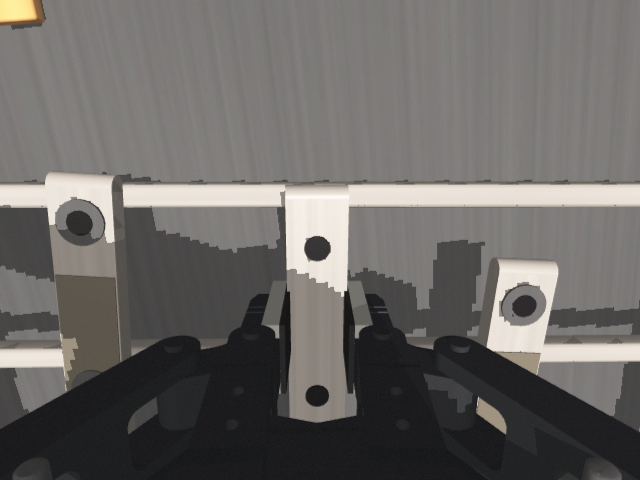

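Request:
arm_command(
  jaw=[-1,-1,-1,-1,-1,-1,-1,-0.4,-0.4,-0.4,-0.4,-0.4,-0.4,-0.4,-0.4],
  delta_pos=[
    [0,0,-0.01],
    [0,0,-0.015],
    [0.02,0,-0.015],
    [0.035,0,-0.015],
    [0.035,0,-0.01],
    [0.035,0,0],
    [0.035,0,0.001],
    [0.035,0,0.001],
    [0.035,0,0.001],
    [0.035,0,0.001],
    [0.035,0,-0.05],
    [0,0,-0.15],
    [-0.1,0,-0.3],
    [-0.2,0,-0.5],
    [-0.2,0,-0.65],
  ],
  roll=[0,0,0,0,0,0,0,0,0,0,0,0,0,0,0],
)

```text
time: 30.42
tool_pos: [487.3, -273.5, 222.8]
tcp_rot: [178.8, -0.2, 83.6]
ft_force: [1.1, 1.2, 0.9]
finger_gap: 25.5
```

```bash
python3 - <<'E'
from h import *
r.sense(); snapshot('wrist'); snapshot('wrist')
cm=cam('wrist');im=snapshot('wrist');plan(yaw=83.6); save('w23',im)
for d in spotter.pinpoint('wrist','strap_1')[:5]: print(np.round(d['centre'],1),round(d['conf'],2),inv(px2w(cm,d['centre'],44)))
for d in spotter.silhouettes('wrist','strap_1')[:5]:
    c=cv2.findContours(d['region'].astype(np.uint8),0,1)[0]; c=max(c,key=cv2.contourArea)
    W=np.array([inv(px2w(cm,p[0],48))[:2] for p in c],np.float32); q=cv2.minAreaRect(W); print(round(d['conf'],2),q)
E
```

```text
at [ 490.1 -274.8  226.9] yaw 83.57 gap 25.7 F [-0.3  0.8 -1. ] T 30.6
roll -0.0007
[ 17.3 358.6] 0.89 [-252.2 -166.4   44. ]
[396.8 202.5] 0.79 [ 57.  -37.3  44. ]
[569.7 343.6] 0.71 [ 212.9 -161.7   44. ]
[307.7 151.3] 0.7 [-11.2   1.6  44. ]
0.97 ((-10.796503067016602, 3.8102569580078125), (20.298564910888672, 147.03541564941406), 0.83637535572052)
0.97 ((56.107460021972656, -36.25556945800781), (148.91122436523438, 22.499488830566406), 87.58948516845703)
0.77 ((210.85678100585938, -158.2256317138672), (20.95536231994629, 133.50440979003906), 77.20504760742188)
0.71 ((-250.3509521484375, -157.69570922851562), (24.41533660888672, 118.36516571044922), 0.9877705574035645)
0.7 ((-88.23342895507812, -7.0597686767578125), (148.94276428222656, 23.10030174255371), 86.05487823486328)
```

View pics/w23.png

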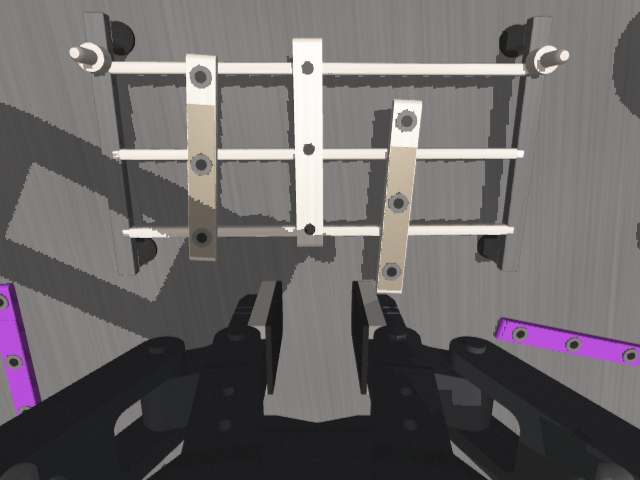

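```bash
python3 - <<'E'
from h import *
plan(rk(54.5,-85,120),rk(54.5,-85,51.5),yaw=80.7)
E
```

```text
at [ 488.2 -272.3  221.7] yaw 83.64 gap 25.6 F [ 0.5 -0.  -0.4] T 30.7
[np.float64(551.1), np.float64(-327.9), 120] -> [-0.1216, 0.166, 0.2577]
[np.float64(551.1), np.float64(-327.9), 51.5] -> [-0.1221, 0.1621, 0.4289]
roll 0.0653
```

Request:
arm_command(
  jaw=[0,0,0,0,0,0,0,0,0,0,0,0,0,-1,-1,-1,-1,-1,-1,-1],
  delta_pos=[
    [-0.06,0.08,0.05],
    [-0.122,0.164,0.1],
    [-0.122,0.164,0.17],
    [-0.122,0.164,0.24],
    [-0.122,0.164,0.3],
    [-0.122,0.163,0.35],
    [-0.122,0.163,0.39],
    [-0.122,0.162,0.41],
    [-0.122,0.162,0.42],
    [-0.122,0.162,0.428],
    [-0.122,0.162,0.428],
    [-0.122,0.162,0.428],
    [-0.122,0.162,0.428],
    [-0.122,0.162,0.428],
    [-0.122,0.162,0.428],
    [-0.122,0.162,0.428],
    [-0.122,0.162,0.428],
    [-0.122,0.162,0.42],
    [-0.122,0.162,0.35],
    [-0.122,0.162,0.3],
  ],
  roll=[0.065,0.065,0.065,0.065,0.065,0.065,0.065,0.065,0.065,0.065,0.065,0.065,0.065,0.065,0.065,0.065,0.065,0.065,0.065,0.065],
  force=40,
)

```text
time: 32.33
tool_pos: [548.7, -327.1, 102.3]
tcp_rot: [178.9, -0.3, 80.7]
ft_force: [0.8, -0.1, -1.4]
finger_gap: 18.8
```

```bash
python3 - <<'E'
from h import *
save('w24',snapshot('wrist')); plan(rk(66,-85,105),rk(66,-198,105),rk(66,-198,29),rk(66,-120,29),yaw=83.6); print(inv(pose()[0]))
E
```

```text
at [ 551.5 -329.   108.3] yaw 80.72 gap 18.7 F [ 2.5 -2.6  1.5] T 32.4
[np.float64(562.5), np.float64(-329.2), 105] -> [0.004, 0.0271, 0.0089]
[np.float64(549.9), np.float64(-441.5), 105] -> [-0.2782, 0.0413, 0.0086]
[np.float64(549.9), np.float64(-441.5), 29] -> [-0.2786, 0.0362, 0.1986]
[np.float64(558.6), np.float64(-364.0), 29] -> [-0.0839, 0.0264, 0.1987]
roll -0.0641
[ 55.  -86.  108.3]
```

View pics/w24.png

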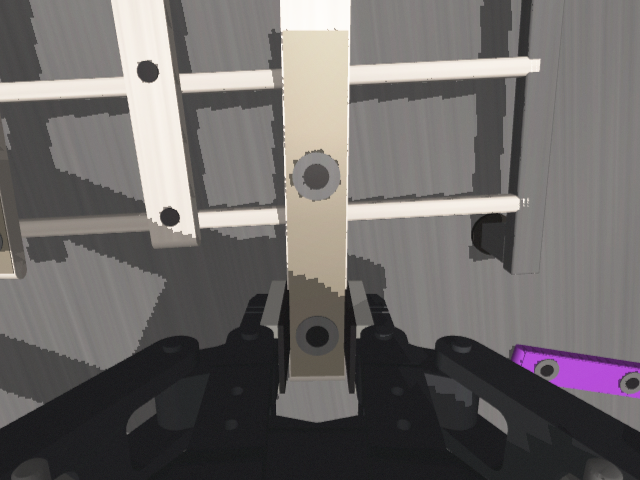

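Request:
arm_command(
  jaw=[-1,-1,-1,-1,-1,-1,-1,-1,-1,-1,-1,-1,-1,-1,-1,-1,-1,-1,-1],
  delta_pos=[
    [-0.03,0.027,0],
    [-0.09,0.03,0],
    [-0.16,0.035,0],
    [-0.22,0.038,0],
    [-0.279,0.04,0.01],
    [-0.279,0.04,0.04],
    [-0.279,0.039,0.09],
    [-0.279,0.038,0.14],
    [-0.279,0.037,0.18],
    [-0.279,0.036,0.196],
    [-0.279,0.036,0.2],
    [-0.279,0.036,0.2],
    [-0.26,0.035,0.2],
    [-0.22,0.033,0.2],
    [-0.17,0.031,0.2],
    [-0.12,0.028,0.2],
    [-0.084,0.026,0.2],
    [-0.084,0.026,0.2],
    [-0.084,0.026,0.2],
  ],
  roll=[0,-0.03,-0.064,-0.064,-0.064,-0.064,-0.064,-0.064,-0.064,-0.064,-0.064,-0.064,-0.064,-0.064,-0.064,-0.064,-0.064,-0.064,-0.064],
)

```text
time: 33.97
tool_pos: [559.3, -363.5, 29.8]
tcp_rot: [178.4, 0.0, 83.7]
ft_force: [-0.4, -0.0, -1.2]
finger_gap: 18.5
```

```bash
python3 - <<'E'
from h import *
save('w25',snapshot('wrist')); print(inv(pose()[0]))
B=[(-132.8,46.3),(-138.3,70.3),(-134,96.4),(-119.2,119.6),(-96,136),(-68,144),(-59,144)]
x=inv(pose()[0])[0]
plan(*[rk(x,y,z+7.5) for y,z in B],yaw=83.6)
E
```

```text
[  66.6 -120.3   29.7]
at [ 559.2 -364.3   29.7] yaw 83.65 gap 18.6 F [ 0.3 -0.1 -1.9] T 34.0
[np.float64(557.8), np.float64(-376.8), 53.8] -> [-0.0314, 0.0018, -0.0602]
[np.float64(557.2), np.float64(-382.3), 77.8] -> [-0.0453, 0.0035, -0.1202]
[np.float64(557.6), np.float64(-378.0), 103.9] -> [-0.0345, 0.0052, -0.1854]
[np.float64(559.3), np.float64(-363.3), 127.1] -> [0.0025, 0.0069, -0.2434]
[np.float64(561.9), np.float64(-340.2), 143.5] -> [0.0606, 0.0082, -0.2844]
[np.float64(565.0), np.float64(-312.4), 151.5] -> [0.1305, 0.0087, -0.3044]
[np.float64(566.0), np.float64(-303.5), 151.5] -> [0.1529, 0.0088, -0.3045]
roll 0.0011
```

View pics/w25.png

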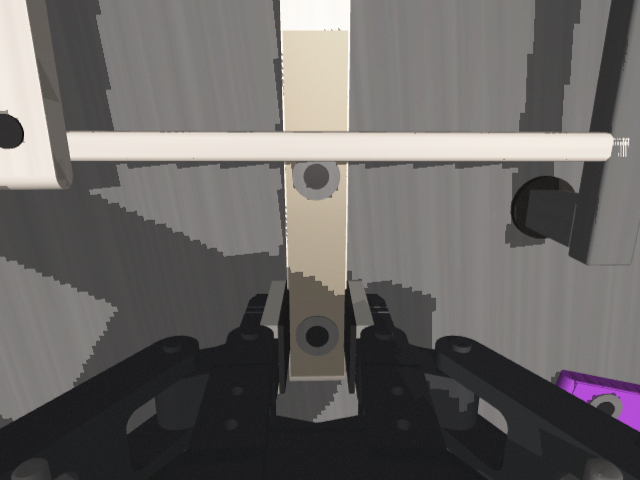

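Request:
arm_command(
  jaw=[-1,-1,-1,-1,-1,-1,-1,-1,-1,-1,-1,-1,-1,-1,-1,-1,-1,-1,-1,-1],
  delta_pos=[
    [-0.01,0,-0.02],
    [-0.02,0.001,-0.04],
    [-0.031,0.002,-0.06],
    [-0.037,0.002,-0.08],
    [-0.042,0.003,-0.1],
    [-0.045,0.003,-0.12],
    [-0.044,0.004,-0.142],
    [-0.04,0.005,-0.164],
    [-0.034,0.005,-0.186],
    [-0.023,0.006,-0.206],
    [-0.011,0.006,-0.226],
    [0.003,0.007,-0.244],
    [0.02,0.007,-0.26],
    [0.04,0.008,-0.274],
    [0.061,0.008,-0.285],
    [0.085,0.008,-0.294],
    [0.108,0.008,-0.3],
    [0.13,0.009,-0.304],
    [0.15,0.009,-0.304],
    [0.15,0.009,-0.304],
  ],
  roll=[0,0,0,0,0,0,0,0,0,0,0,0,0,0,0,0,0,0,0,0],
)

```text
time: 35.68
tool_pos: [566.6, -302.8, 151.7]
tcp_rot: [178.4, -0.0, 83.7]
ft_force: [-0.3, 0.8, 0.1]
finger_gap: 9.5
```

```bash
python3 - <<'E'
from h import *
save('w26',snapshot('wrist')); print(inv(pose()[0]))
save('s26',snapshot('scene')[120:320,180:400],3.6)
plan(rk(66,-62,260),[503,-80,262],yaw=74.6)
E
```

```text
[ 67.  -58.9 151.6]
at [ 566.3 -304.   151.6] yaw 83.7 gap -0.2 F [ 0.6 -0.3 -0.5] T 35.8
[np.float64(565.1), np.float64(-306.4), 260] -> [-0.0064, 0.0054, -0.271]
[503, -80, 262] -> [0.5391, -0.2108, -0.2822]
roll 0.2021
```

Request:
arm_command(
  jaw=[0,0,0,0,0,0,0,0,0,0],
  delta_pos=[
    [0,0,-0.1],
    [0,0,-0.2],
    [-0.1,0,-0.3],
    [-0.2,0,-0.4],
    [-0.25,0,-0.4],
    [-0.25,0,-0.4],
    [-0.25,0,-0.4],
    [-0.25,0,-0.4],
    [-0.25,0,-0.4],
    [-0.25,0,-0.4],
  ],
  roll=[0,0,0,0,0,0,0,0,0,0],
)

```text
time: 36.62
tool_pos: [550.8, -401.3, 309.8]
tcp_rot: [178.5, -0.1, 83.8]
ft_force: [0.1, 0.2, -1.0]
finger_gap: 42.7
```

```bash
cat >> h.py <<'E'
def straps(name='wrist',z=48,n=8,minconf=.2):
    snapshot(name) if name!='wrist' else snapshot(name)
    im=snapshot(name); cm=cam(name); out=[]
    for d in spotter.silhouettes(name,'strap_1')[:n]:
        if d['conf']<minconf: continue
        m=d['region'].astype(np.uint8); c=max(cv2.findContours(m,0,1)[0],key=cv2.contourArea)
        W=np.array([inv(px2w(cm,p[0],z))[:2] for p in c],np.float32); b=cv2.boxPoints(cv2.minAreaRect(W))
        e=sorted([(np.linalg.norm(b[i]-b[(i+1)%4]),i) for i in (0,1)]); L=e[1][0]; i=e[1][1]; v=b[(i+1)%4]-b[i]
        rgb=im[d['region']].mean(0).round().astype(int)
        print(name,round(d['conf'],2),'c',b.mean(0).round(1),'LxW',round(float(L)),round(float(e[0][0])),'ang',round(float(np.degrees(np.arctan2(v[1],v[0]))%180),1),'rgb',rgb,'px',np.round(d['centre']))
E
python3 - <<'E'
from h import *
print(inv(pose()[0]))
straps(); straps(z=4); straps('top',z=44)
E
```

```text
[  62.4 -157.9  309.8]
wrist 0.96 c [-10.1 -34.1] LxW 76 21 ang 90.5 rgb [232 228 222] px [224.  49.]
wrist 0.89 c [ 224.1 -174.9] LxW 136 20 ang 166.7 rgb [174  94 196] px [476. 208.]
wrist 0.69 c [-89.9 -39.3] LxW 86 23 ang 86.2 rgb [161 151 138] px [130.  53.]
wrist 0.58 c [ 126.9 -103.4] LxW 136 20 ang 158.4 rgb [198 188 174] px [377. 131.]
wrist 0.42 c [-236.1 -238.3] LxW 22 4 ang 79.4 rgb [76 41 89] px [  2. 275.]
wrist 0.83 c [-17.5 -27.8] LxW 83 25 ang 90.4 rgb [231 227 221] px [226.  47.]
wrist 0.76 c [ 242.8 -184. ] LxW 150 21 ang 166.8 rgb [177  95 199] px [475. 208.]
wrist 0.67 c [-107.1  -33.6] LxW 95 26 ang 85.9 rgb [161 152 138] px [129.  50.]
wrist 0.67 c [ 134.6 -104.4] LxW 151 21 ang 158.2 rgb [200 190 176] px [379. 130.]
wrist 0.41 c [-270.1 -255.6] LxW 20 3 ang 79.3 rgb [75 38 88] px [  3. 275.]
top 0.77 c [120.3 -96.1] LxW 144 20 ang 158.3 rgb [134 123 113] px [443. 183.]
top 0.75 c [-13.2   9.7] LxW 138 22 ang 89.8 rgb [194 182 174] px [393. 230.]
top 0.56 c [ 226.  -173.5] LxW 145 26 ang 164.8 rgb [125  64 146] px [475. 144.]
top 0.54 c [192.8 204. ] LxW 104 95 ang 7.6 rgb [186 178 155] px [330. 125.]
top 0.53 c [-284.2 -205.3] LxW 93 21 ang 92.3 rgb [138  76 156] px [476. 355.]
top 0.5 c [-88.6  36.8] LxW 64 21 ang 86.2 rgb [165 153 142] px [380. 256.]
```

```bash
cat >> h.py <<'E'
def prof(c,ang,z,cm=None,im=None,n=31):
    "brightness profile along a strap with rack-frame centre c, angle; returns values at s=-75..75 slightly off the hole line"
    im=snapshot('wrist') if im is None else im; cm=cm or cam('wrist'); g=im.mean(2); a=np.radians(ang); out=[]
    for s in np.linspace(-75,75,n):
        v=[]
        for w in (-6,0,6):
            x,y=c[0]+s*np.cos(a)-w*np.sin(a),c[1]+s*np.sin(a)+w*np.cos(a); u=w2px(cm,rk(x,y,z)).round().astype(int)
            v.append(int(g[u[1],u[0]]) if 0<=u[0]<640 and 0<=u[1]<480 else -1)
        out.append(v)
    return np.array(out).T
E
python3 - <<'E'
from h import *
print(inv(pose()[0])); straps(z=8,n=4)
p=prof((133.8,-104.3),158.2,8); print(p)
print(prof((-11,3),90.5,48)[:, :20])
plan(rk(185.6,-124.8,60),rk(185.6,-124.8,19),yaw=151.8)
E
```

```text
[  62.6 -159.3  311.6]
wrist 0.98 c [-17.3 -28.7] LxW 82 23 ang 90.4 rgb [233 229 224] px [223.  48.]
wrist 0.84 c [ 133.7 -103.8] LxW 150 22 ang 158.5 rgb [198 189 175] px [378. 129.]
wrist 0.76 c [-105.1  -34.3] LxW 94 26 ang 85.8 rgb [161 151 138] px [131.  52.]
wrist 0.56 c [ 240.4 -183. ] LxW 149 21 ang 167.4 rgb [177  95 199] px [476. 206.]
[[139 179 180 140 141 110 187 188 189 191 194 195 197 196 144 147 187 202
  203 204 204 205 207 207 248 249 199 150 210 250 115]
 [139 179 180 114  74 139 186 187 189 190 191 192 194 195 141  91 144 200
  202 203 204 204 204 206 249 249 147 101 147 250 106]
 [123 178 178 133 137 183 185 185 187 188 191 192 194 193 189 147 199 199
  201 201 202 203 204 203 249 249 250 146 250 250 138]]
[[ 76 247 245 246 245 245 245 244 245 245 243 243 244 244 244  -1  -1  -1
   -1  -1]
 [ 77 249 247  85 141 247 248 246 247 248 246 247 247 245 246  -1  -1  -1
   -1  -1]
 [ 82 245 245 245 244 245 245 246 246 246 246 246 246 246 247  -1  -1  -1
   -1  -1]]
at [ 550.8 -402.9  311.5] yaw 83.69 gap 42.9 F [ 0.2 -0.4  0.2] T 37.3
[np.float64(676.9), np.float64(-382.1), 60] -> [0.0863, 0.2897, 0.6373]
[np.float64(676.9), np.float64(-382.1), 19] -> [0.0863, 0.2868, 0.7398]
roll -1.5135
```

Request:
arm_command(
  jaw=[-0.3,-0.3,-0.3,-0.3,-0.3,-0.3,-0.3,-0.3,-0.3,-0.3],
  delta_pos=[
    [0.02,0.06,0.1],
    [0.05,0.12,0.2],
    [0.08,0.2,0.3],
    [0.09,0.26,0.4],
    [0.09,0.27,0.45],
    [0.09,0.27,0.45],
    [0.09,0.27,0.45],
    [0.09,0.27,0.45],
    [0.09,0.27,0.45],
    [0.09,0.27,0.45],
  ],
  roll=[-1,-1,-1,-1,-1,-1,-1,-1,-1,-1],
)

```text
time: 38.15
tool_pos: [667.5, -380.1, 136.1]
tcp_rot: [178.8, 1.3, 128.6]
ft_force: [0.5, 0.3, 0.4]
finger_gap: 29.9
```

```bash
python3 - <<'E'
from h import *
plan(rk(175.6,-121,70),rk(175.6,-121,19.5),yaw=152)
E
```

```text
at [ 667.5 -380.1  136.1] yaw 128.56 gap 29.9 F [0.5 0.3 0.4] T 38.1
[np.float64(667.4), np.float64(-377.2), 70] -> [0.0095, 0.0008, 0.1651]
[np.float64(667.4), np.float64(-377.2), 19.5] -> [0.0123, -0.0018, 0.2913]
roll -0.5208
```

Request:
arm_command(
  jaw=[-0.3,-0.3,-0.3,-0.3,-0.3,-0.3,-0.3,-0.3,-0.3,-0.3,-0.3,-0.3,-0.3,-0.3,-1,-1,-1,-1,-1,-1],
  delta_pos=[
    [0.01,0,0.05],
    [0.01,0,0.1],
    [0.01,0,0.15],
    [0.01,0,0.15],
    [0.01,0,0.15],
    [0.01,0,0.15],
    [0.012,-0.001,0.2],
    [0.012,-0.001,0.23],
    [0.012,-0.001,0.26],
    [0.012,-0.002,0.28],
    [0.012,-0.002,0.288],
    [0.012,-0.002,0.29],
    [0.012,-0.002,0.29],
    [0.012,-0.002,0.29],
    [0.012,-0.002,0.29],
    [0.012,-0.002,0.29],
    [0.012,-0.002,0.29],
    [0.012,-0.002,0.29],
    [0.012,-0.002,0.29],
    [0.012,-0.002,0.29],
  ],
  roll=[-0.15,-0.3,-0.52,-0.52,-0.52,-0.52,-0.52,-0.52,-0.52,-0.52,-0.52,-0.52,-0.52,-0.52,-0.52,-0.52,-0.52,-0.52,-0.52,-0.52],
  force=80,
)

```text
time: 39.82
tool_pos: [668.2, -377.8, 21.6]
tcp_rot: [179.4, 1.8, 152.0]
ft_force: [-0.3, 0.8, 5.0]
finger_gap: 16.1
```

```bash
python3 - <<'E'
from h import *
print(inv(pose()[0]))
plan(rk(120,-200,22),rk(66,-225,22),yaw=83.6)
E
```

```text
[ 176.4 -121.5   21.6]
at [ 668.2 -377.8   21.6] yaw 151.97 gap 16.1 F [-0.3  0.8  5. ] T 39.8
[np.float64(603.4), np.float64(-449.5), 22] -> [0.0586, -0.2343, -0.0052]
[np.float64(546.9), np.float64(-468.4), 22] -> [0.161, -0.3424, -0.0095]
roll 1.5192
```

Request:
arm_command(
  jaw=[-1,-1,-1,-1,-1,-1,-1,-1,-1,-1,-1,-1,-1,-1,-1],
  delta_pos=[
    [0.013,-0.012,-0.006],
    [0.026,-0.024,-0.006],
    [0.039,-0.037,-0.006],
    [0.039,-0.037,-0.03],
    [0.039,-0.037,-0.07],
    [0.039,-0.037,-0.12],
    [0.039,-0.037,-0.17],
    [0.045,-0.08,-0.18],
    [0.05,-0.13,-0.18],
    [0.055,-0.19,-0.18],
    [0.06,-0.234,-0.18],
    [0.06,-0.234,-0.18],
    [0.06,-0.234,-0.18],
    [0.06,-0.234,-0.18],
    [0.06,-0.234,-0.18],
  ],
  roll=[0,0,0,0,0,0,0,0.1,0.25,0.4,0.55,0.7,0.85,1,1],
)

```text
time: 41.07
tool_pos: [601.1, -449.4, 93.9]
tcp_rot: [178.3, 0.9, 106.6]
ft_force: [-0.9, -0.5, -1.5]
finger_gap: 15.7
```

```bash
python3 - <<'E'
from h import *
print(inv(pose()[0]))
im=snapshot('wrist'); g=im.mean(2); print(g[0:430:10,300:334:11].round().astype(int).tolist())
plan(rk(68,-226,90),rk(68,-226,21),yaw=83.6)
E
```

```text
[ 117.7 -200.1   93.9]
[[252, 160, 159, 162], [253, 253, 254, 253], [252, 253, 254, 253], [253, 253, 254, 253], [253, 253, 254, 253], [220, 222, 223, 226], [219, 222, 224, 225], [219, 220, 222, 225], [217, 220, 221, 222], [215, 218, 220, 221], [215, 217, 218, 220], [214, 215, 218, 219], [212, 215, 216, 218], [211, 212, 215, 217], [210, 212, 215, 215], [207, 209, 210, 212], [204, 199, 112, 210], [149, 154, 153, 158], [151, 81, 84, 155], [149, 79, 82, 156], [141, 150, 152, 196], [189, 190, 191, 192], [184, 186, 188, 188], [183, 183, 184, 186], [180, 181, 184, 182], [179, 181, 180, 181], [98, 172, 179, 179], [98, 99, 98, 179], [97, 98, 97, 97], [97, 98, 98, 97], [98, 97, 98, 96], [97, 97, 97, 97], [85, 84, 82, 92], [81, 31, 32, 83], [82, 47, 44, 82], [97, 97, 96, 96], [96, 96, 98, 97], [150, 147, 148, 148], [145, 142, 137, 141], [142, 143, 142, 138], [142, 139, 145, 141], [143, 138, 141, 139], [32, 140, 138, 36]]
at [ 601.2 -449.2   93.6] yaw 107.06 gap 16.2 F [ 0.4  1.  -2.2] T 41.1
[np.float64(548.8), np.float64(-469.6), 90] -> [-0.0102, -0.1403, 0.0051]
[np.float64(548.8), np.float64(-469.6), 21] -> [-0.0074, -0.1454, 0.1775]
roll 0.5213
```

```bash
python3 - <<'E'
from h import *
plan(rk(100,-200,95),rk(72,-45,95),rk(72,-45,61.5),yaw=83.6)
E
```

```text
at [ 601.2 -449.2   93.6] yaw 107.06 gap 16.2 F [ 0.4  1.  -2.2] T 41.1
[np.float64(583.5), np.float64(-447.3), 95] -> [0.0175, -0.0407, -0.0049]
[np.float64(572.9), np.float64(-290.1), 95] -> [0.4009, 0.0494, -0.0083]
[np.float64(572.9), np.float64(-290.1), 61.5] -> [0.4022, 0.0469, 0.0754]
roll 0.5213
```

Request:
arm_command(
  jaw=[-1,-1,-1,-1,-1,-1,-1,-1,-1,-1,-1,-1,-1,-1,-1,-1,-1,-1],
  delta_pos=[
    [0.01,-0.02,0],
    [0.018,-0.03,0],
    [0.018,-0.04,0],
    [0.018,-0.04,0],
    [0.018,-0.04,0],
    [0.06,-0.03,0],
    [0.12,-0.02,0],
    [0.19,0,0],
    [0.26,0.02,0],
    [0.33,0.035,0],
    [0.38,0.045,0],
    [0.401,0.049,0],
    [0.401,0.049,0],
    [0.401,0.048,0.03],
    [0.402,0.047,0.06],
    [0.402,0.047,0.076],
    [0.402,0.047,0.076],
    [0.402,0.047,0.076],
  ],
  roll=[0.12,0.24,0.36,0.48,0.521,0.521,0.521,0.521,0.521,0.521,0.521,0.521,0.521,0.521,0.521,0.521,0.521,0.521],
)

```text
time: 42.62
tool_pos: [572.6, -291.3, 61.5]
tcp_rot: [178.1, 0.2, 83.6]
ft_force: [-5.7, 3.5, 11.2]
finger_gap: 16.4
```

```bash
python3 - <<'E'
from h import *
print(inv(pose()[0]));plan(yaw=83.6)
im=snapshot('wrist'); g=im.mean(2); print(g[0:430:10,[305,317,328]].round().astype(int).T.tolist())
E
```

```text
[ 71.8 -46.2  61.5]
at [ 572.6 -291.3   61.5] yaw 83.59 gap 16.4 F [-5.7  3.5 11.2] T 42.6
roll -0.0002
[[153, 252, 252, 252, 252, 217, 216, 216, 212, 211, 209, 208, 206, 203, 201, 197, 195, 145, 145, 142, 144, 177, 174, 170, 170, 169, 165, 93, 92, 92, 94, 91, 79, 79, 79, 90, 91, 132, 76, 132, 132, 133, 114], [154, 252, 252, 252, 252, 220, 218, 217, 214, 213, 210, 209, 207, 205, 203, 200, 114, 137, 78, 72, 140, 178, 175, 171, 171, 168, 167, 165, 92, 91, 91, 93, 76, 29, 29, 81, 90, 141, 131, 130, 127, 128, 128], [156, 253, 253, 253, 253, 220, 218, 217, 215, 214, 212, 210, 209, 205, 204, 200, 197, 145, 77, 141, 143, 179, 175, 172, 170, 169, 166, 166, 163, 92, 91, 91, 78, 76, 79, 91, 92, 141, 130, 129, 128, 126, 109]]
```

Request:
arm_command(
  jaw=[-0.3,-0.3,-0.3,-0.3,-0.3,-0.3,-0.3,-0.3,-1,-1,-1,-1,-1,-1,-1,-1,-1],
  delta_pos=[
    [0,0,0],
    [0,0,0],
    [0,0,0],
    [0.02,0,0],
    [0.038,0,0],
    [0.038,0,0.01],
    [0.038,0,0.024],
    [0.038,0,0.024],
    [0.038,0,0.024],
    [0.038,0,0.024],
    [0.038,0,0.024],
    [0.038,0,0.024],
    [0.038,0,0.024],
    [0.038,0,0.01],
    [0.038,0,-0.04],
    [0.038,0,-0.09],
    [0.038,0,-0.12],
  ],
  roll=[0,0,0,0,0,0,0,0,0,0,0,0,0,0,0,0,0],
  force=25,
)

```text
time: 44.08
tool_pos: [573.5, -276.4, 112.1]
tcp_rot: [178.0, 0.2, 83.6]
ft_force: [1.2, -0.6, -1.0]
finger_gap: 19.6
```

```bash
cat >> h.py <<'E'
def holes(x=317):
    "dark hole rows along the strap's centre line in the wrist picture, from contrast with the sides"
    im=snapshot('wrist').mean(2); c=im[:,x-3:x+4].mean(1); sd=np.minimum(im[:,x-20:x-14].mean(1),im[:,x+14:x+20].mean(1)); d=(sd-c)>0.3*sd
    out=[];s=None
    for i,v in enumerate(d):
        if v and s is None: s=i
        if not v and s is not None:
            if i-s>4: out.append((s,i-1,(s+i-1)/2))
            s=None
    return out
E
python3 - <<'E'
from h import *
print(inv(pose()[0]));print(holes())
x=inv(pose()[0])[0]
plan(rk(x,-180,112),rk(x,-180,28.5),rk(x,-115,28.5),yaw=83.6)
E
```

```text
[ 71.1 -31.3 112.1]
[(226, 249, 237.5), (379, 398, 388.5)]
at [ 574.9 -277.2  114.8] yaw 83.59 gap 19.0 F [ 2.1 -1.5  0.8] T 44.1
[np.float64(558.4), np.float64(-424.4), 112] -> [-0.3702, -0.0002, 0.0089]
[np.float64(558.4), np.float64(-424.4), 28.5] -> [-0.3691, -0.0083, 0.2174]
[np.float64(565.6), np.float64(-359.8), 28.5] -> [-0.2066, -0.0084, 0.2166]
roll -0.0002
```

Request:
arm_command(
  jaw=[-1,-1,-1,-1,-1,-1,-1,-1,-1,-1,-1,-1,-1,-1,-1,-1,-1,-1,-1,-1],
  delta_pos=[
    [-0.06,0,0],
    [-0.13,0,0],
    [-0.2,0,0],
    [-0.27,0,0],
    [-0.34,0,0.01],
    [-0.37,0,0.03],
    [-0.37,-0.002,0.07],
    [-0.37,-0.004,0.12],
    [-0.37,-0.006,0.17],
    [-0.37,-0.008,0.2],
    [-0.37,-0.008,0.215],
    [-0.37,-0.008,0.217],
    [-0.37,-0.008,0.217],
    [-0.35,-0.008,0.217],
    [-0.31,-0.008,0.217],
    [-0.26,-0.008,0.217],
    [-0.23,-0.008,0.217],
    [-0.207,-0.008,0.217],
    [-0.207,-0.008,0.217],
    [-0.207,-0.008,0.217],
  ],
  roll=[0,0,0,0,0,0,0,0,0,0,0,0,0,0,0,0,0,0,0,0],
)

```text
time: 45.8
tool_pos: [566.2, -359.9, 29.1]
tcp_rot: [177.7, 0.3, 83.7]
ft_force: [-0.4, -1.0, -1.2]
finger_gap: 19.6
```

```bash
python3 - <<'E'
from h import *
print(inv(pose()[0]));print(holes()); x=inv(pose()[0])[0]
B=[(-123,43.7),(-125.3,62.8),(-120.5,82.9),(-108.7,101.4),(-90.3,114.8),(-70,121),(-66,121)]
plan(*[rk(x,y,z+8) for y,z in B],yaw=83.6)
E
```

```text
[  73.1 -115.    29.1]
[(2, 6, 4.0), (57, 61, 59.0), (226, 249, 237.5), (379, 397, 388.0)]
at [ 566.1 -360.5   29. ] yaw 83.61 gap 19.3 F [ 0.  -0.3 -1.9] T 45.9
[np.float64(565.2), np.float64(-367.8), 51.7] -> [-0.0188, 0.0021, -0.0567]
[np.float64(565.0), np.float64(-370.1), 70.8] -> [-0.0249, 0.0041, -0.1043]
[np.float64(565.5), np.float64(-365.3), 90.9] -> [-0.0131, 0.006, -0.1546]
[np.float64(566.8), np.float64(-353.6), 109.4] -> [0.016, 0.0079, -0.201]
[np.float64(568.9), np.float64(-335.3), 122.8] -> [0.0619, 0.0093, -0.2348]
[np.float64(571.1), np.float64(-315.1), 129] -> [0.1126, 0.0098, -0.2506]
[np.float64(571.6), np.float64(-311.1), 129] -> [0.1226, 0.0099, -0.2507]
roll 0.0003
```

Request:
arm_command(
  jaw=[-1,-1,-1,-1,-1,-1,-1,-1,-1,-1,-1,-1,-1,-1,-1,-1,-1,-1,-1],
  delta_pos=[
    [-0.005,0,-0.015],
    [-0.012,0.001,-0.035],
    [-0.019,0.002,-0.057],
    [-0.022,0.003,-0.073],
    [-0.024,0.003,-0.088],
    [-0.025,0.004,-0.104],
    [-0.023,0.005,-0.121],
    [-0.019,0.005,-0.138],
    [-0.013,0.006,-0.155],
    [-0.004,0.007,-0.171],
    [0.005,0.007,-0.186],
    [0.016,0.008,-0.201],
    [0.03,0.008,-0.213],
    [0.046,0.009,-0.225],
    [0.062,0.009,-0.235],
    [0.08,0.009,-0.242],
    [0.097,0.01,-0.247],
    [0.113,0.01,-0.25],
    [0.116,0.01,-0.25],
  ],
  roll=[0,0,0,0,0,0,0,0,0,0,0,0,0,0,0,0,0,0,0],
)

```text
time: 47.43
tool_pos: [571.6, -312.7, 129.1]
tcp_rot: [177.7, 0.4, 83.7]
ft_force: [-2.3, -2.7, -0.8]
finger_gap: 18.8
```

```bash
cat >> h.py <<'E'
def sil():
    im=snapshot('wrist')
    for d in spotter.silhouettes('wrist','strap_1')[:6]:
        m=d['region']; y,x=np.where(m); w={int(v):(int(x[y==v].min()),int(x[y==v].max())) for v in range(y.min(),y.max(),25)}
        print(round(d['conf'],2),np.round(d['centre']),'rows',y.min(),y.max(),w if 280<d['centre'][0]<350 else '')
E
python3 - <<'E'
from h import *
print(inv(pose()[0]));print(holes()); sil()
plan(rk(72,-68,235),[503,-80,240],yaw=74.6)
E
```

```text
[ 73.2 -67.5 129.1]
[(285, 294, 289.5), (374, 392, 383.0)]
0.77 [316. 345.] rows 239 421 {239: (306, 332), 264: (296, 337), 289: (293, 339), 314: (291, 342), 339: (289, 344), 364: (287, 346), 389: (284, 348), 414: (281, 353)}
0.74 [599. 389.] rows 363 415 
0.7 [134. 125.] rows 0 256 
0.6 [  1. 243.] rows 160 277 
at [ 571.5 -313.6  128.9] yaw 83.63 gap 19.4 F [-0.3  0.2 -1.2] T 47.6
[np.float64(570.4), np.float64(-313.0), 235] -> [-0.0006, 0.0077, -0.2652]
[503, -80, 240] -> [0.5596, -0.2236, -0.2903]
roll 0.2007
```

Request:
arm_command(
  jaw=[-1,-1,-1,-1,-1,-1,-1,-1,-1,-1,-1,-1,-1,-1,-1,-1,-1,-1],
  delta_pos=[
    [0,0,0],
    [0,0,0],
    [0,0.001,-0.04],
    [0,0.003,-0.1],
    [0,0.005,-0.17],
    [0,0.007,-0.24],
    [0.02,0,-0.28],
    [0.07,-0.02,-0.28],
    [0.13,-0.045,-0.28],
    [0.2,-0.075,-0.28],
    [0.27,-0.105,-0.28],
    [0.34,-0.135,-0.28],
    [0.41,-0.165,-0.28],
    [0.47,-0.19,-0.285],
    [0.52,-0.21,-0.29],
    [0.56,-0.224,-0.29],
    [0.56,-0.224,-0.29],
    [0.56,-0.224,-0.29],
  ],
  roll=[0,0,0,0,0,0,0,0,0.02,0.06,0.1,0.14,0.18,0.2,0.2,0.2,0.2,0.2],
  force=60,
)

```text
time: 49.08
tool_pos: [502.9, -79.1, 240.0]
tcp_rot: [177.7, -0.0, 74.7]
ft_force: [0.2, -0.3, -1.9]
finger_gap: 18.3
```

```bash
python3 - <<'E'
from h import *
print(holes()); sil(); 
im=snapshot('wrist').mean(2); print([int(im[v,317]) for v in range(220,330,3)])
for a in [(242,289.5,383),(243,290,382)]: print(tilt3(a))
cm=cam('wrist'); plan([514.6,-8.3,240],yaw=74.6)
for t,z in [('clip',0),('clip_rest',30),('clip_hold',105)]:
    for d in spotter.pinpoint('wrist',t)[:2]: print(t,np.round(d['centre'],1),round(d['conf'],2),px2w(cm,d['centre'],z).round(1))
E
```

```text
[(228, 237, 232.5), (283, 293, 288.0), (374, 393, 383.5)]
0.7 [316. 339.] rows 227 422 {227: (301, 331), 252: (297, 336), 277: (294, 338), 302: (292, 341), 327: (292, 341), 352: (289, 343), 377: (287, 346), 402: (282, 351)}
0.49 [356. 404.] rows 395 414 
[130, 131, 116, 54, 28, 43, 108, 136, 135, 123, 84, 84, 85, 85, 71, 84, 85, 64, 65, 64, 57, 41, 19, 21, 23, 54, 65, 63, 63, 64, 62, 63, 66, 65, 65, 65, 63]
(array([85.8, -9.7, -1. ]), array([ -2.2, 110.7]), array([-0.4,  0.7, -0.3, -0.3]))
(array([86.3, -9.8, -0.8]), array([ -3.1, 111. ]), array([-0.3,  0.6, -0.2, -0.3]))
at [503.  -80.6 239.8] yaw 74.58 gap 18.4 F [-0.5  0.1 -1.9] T 49.3
[514.6, -8.3, 240] -> [0.182, -0.02, -0.0014]
roll -0.0004
clip [296.2 119.1] 0.74 [513.  -15.2   0. ]
clip_rest [292.8 116.5] 0.73 [511.2 -12.7  30. ]
clip_hold [291.3 122.3] 0.58 [510.4 -16.3 105. ]
```

```bash
python3 - <<'E'
from h import *
print(tilt3((232,288,383)), tilt3((246,296,382)), tilt3((231,269,338),x0=(88,5,0)))
im=snapshot('wrist'); print(im[222:262:2,317].tolist())
E
```

```text
(array([ 82.4, -11.6,   3. ]), array([  2.7, 114. ]), array([ 1.2, -2. ,  0.8,  1. ])) (array([ 86.8, -12.8,   2.4]), array([ -6.8, 114.2]), array([ 1.1, -1.8,  0.7,  0.8])) (array([89.8,  1.3,  1. ]), array([  1.6, 113. ]), array([ 0.6, -1. ,  0.4,  0.3]))
[[135, 132, 131], [133, 131, 129], [117, 114, 112], [70, 69, 69], [28, 28, 30], [28, 27, 29], [28, 26, 30], [69, 68, 68], [109, 109, 108], [141, 134, 128], [143, 135, 129], [142, 136, 128], [142, 134, 128], [91, 85, 75], [93, 86, 75], [89, 82, 72], [89, 83, 72], [92, 85, 75], [90, 84, 74], [92, 85, 75]]
```

```bash
python3 - <<'E'
from h import *
t,Rt=pose(); C=np.array([514.5,-17,0.])
T=[]
for e,zb in [((2.7,0,114),115),((2.7,0,114),84),((-2,0,114),70),((-6,0,114),55),((-10,0,113.5),40),((-11.5,0,113),33),((-11.5,0,113),27)]:
    T.append((C+[0,0,zb]-Rt@np.array(e)).round(1).tolist())
plan(*T,yaw=74.6)
E
```

```text
at [502.9 -80.4 239.7] yaw 74.59 gap 18.5 F [-0.2 -0.7 -2.6] T 49.5
[509.4, -18.4, 228.9] -> [0.1538, -0.0265, 0.026]
[509.4, -18.4, 197.9] -> [0.1537, -0.0296, 0.1035]
[510.6, -13.9, 183.9] -> [0.1654, -0.0311, 0.1384]
[511.7, -10.0, 168.9] -> [0.1755, -0.0325, 0.1759]
[512.8, -6.2, 153.4] -> [0.1854, -0.034, 0.2146]
[513.2, -4.7, 145.9] -> [0.1893, -0.0347, 0.2334]
[513.2, -4.7, 139.9] -> [0.1893, -0.0353, 0.2484]
roll -0.0003
```

Request:
arm_command(
  jaw=[-1,-1,-1,-1,-1,-1,-1,-1,-1,-1,-1,-1,-1,-1,-1,-1,-1,-1],
  delta_pos=[
    [0.05,-0.008,0],
    [0.1,-0.017,0.01],
    [0.14,-0.025,0.02],
    [0.154,-0.027,0.026],
    [0.154,-0.027,0.026],
    [0.154,-0.027,0.026],
    [0.154,-0.028,0.05],
    [0.154,-0.029,0.075],
    [0.154,-0.03,0.095],
    [0.155,-0.03,0.11],
    [0.161,-0.031,0.125],
    [0.166,-0.031,0.14],
    [0.171,-0.032,0.158],
    [0.176,-0.033,0.176],
    [0.181,-0.033,0.195],
    [0.186,-0.034,0.214],
    [0.188,-0.034,0.224],
    [0.188,-0.034,0.226],
  ],
  roll=[0,0,0,0,0,0,0,0,0,0,0,0,0,0,0,0,0,0],
  force=40,
)

```text
time: 50.98
tool_pos: [513.5, -5.8, 148.8]
tcp_rot: [177.7, 0.1, 74.6]
ft_force: [-0.3, -5.4, 4.0]
finger_gap: 18.2
```

```bash
python3 - <<'E'
from h import *
plan(); print(r.sense()['wrist_torque'].round(2)); print(holes())
cm=cam('scene'); snapshot('scene')
for P in [(514.5,-17,30),(514.5,-17,105),(514.5,-17,180)]: print(w2px(cm,P).round(1))
for d in spotter.silhouettes('scene','strap_1')[:6]:
    y,x=np.where(d['region']); print(round(d['conf'],2),np.round(d['centre']),x.min(),x.max(),y.min(),y.max())
E
```

```text
at [513.5  -5.8 148.8] yaw 74.6 gap 18.2 F [-0.3 -5.4  4. ] T 51.0
[-1.46  0.34 -0.02]
[(294, 302, 298.0), (373, 390, 381.5)]
[335.5 278.1]
[336.2 254.5]
[336.9 228.8]
0.93 [275. 224.] 257 302 210 236
0.8 [150. 270.] 107 166 263 292
0.72 [276. 332.] 248 293 320 363
0.65 [268. 239.] 239 288 228 253
0.61 [332. 256.] 332 340 249 276
0.5 [275. 178.] 254 293 171 188
```

Request:
arm_command(
  jaw=[-1,-1,-1,-1,-1,-1],
  delta_pos=[
    [-0.004,0,0.008],
    [-0.004,0,0.014],
    [-0.004,0,0.019],
    [-0.004,0,0.023],
    [-0.004,0,0.026],
    [-0.004,0,0.026],
  ],
  roll=[0,0,0,0,0,0],
  force=60,
)

```text
time: 51.63
tool_pos: [514.5, -7.6, 140.5]
tcp_rot: [177.5, 0.0, 74.6]
ft_force: [-4.3, -2.7, 15.7]
finger_gap: 18.5
```

Request:
arm_command(
  jaw=[-1,0,0,0,0,0,0,-1,-1,-1,-1,-1,-1,-1,-1,-1,-1,-1,-1,-1],
  delta_pos=[
    [0,0,-0.004],
    [0,0,-0.004],
    [0,0,-0.004],
    [0,0,-0.004],
    [-0.012,0,-0.004],
    [-0.024,0,-0.004],
    [-0.024,0,-0.004],
    [-0.024,0,-0.004],
    [-0.024,0,-0.004],
    [-0.024,0,-0.004],
    [-0.024,0,-0.004],
    [-0.024,0,-0.004],
    [-0.024,0,-0.015],
    [-0.024,0,-0.035],
    [-0.024,0,-0.065],
    [-0.024,0,-0.105],
    [-0.024,0,-0.155],
    [-0.024,0,-0.21],
    [-0.024,0,-0.26],
    [-0.024,0,-0.26],
  ],
  roll=[0,0,0,0,0,0,0,0,0,0,0,0,0,0,0,0,0,0,0,0],
  force=60,
)

```text
time: 53.3
tool_pos: [510.2, -15.8, 251.4]
tcp_rot: [177.0, -0.0, 74.6]
ft_force: [1.2, 0.0, -1.2]
finger_gap: 19.2
```

```bash
python3 - <<'E'
from h import *
print(holes()); sil(); h=[a[2] for a in holes()]
if len(h)>=3: print(tilt3(h[-3:],x0=(88,0,0)))
plan(rk(70,-84,235),yaw=83.6)
E
```

```text
[(228, 234, 231.0), (267, 273, 270.0), (334, 348, 341.0)]
0.83 [318. 341.] rows 228 410 {228: (300, 332), 253: (295, 337), 278: (292, 341), 303: (290, 343), 328: (286, 347), 353: (281, 352), 378: (277, 356), 403: (276, 357)}
0.66 [347. 414.] rows 410 417 {410: (341, 356)}
(array([89.3,  0.6,  1. ]), array([  1.8, 113. ]), array([ 0.6, -0.9,  0.3,  0.3]))
at [507.2 -15.5 243.7] yaw 74.59 gap 19.1 F [ 0.3  0.2 -2.2] T 53.5
[np.float64(566.6), np.float64(-328.7), 235] -> [-0.7154, 0.3499, 0.037]
roll -0.2001
```

Request:
arm_command(
  jaw=[-1,-1,-1,-1,-1,-1,-1,-1,-1,-1,-1,-1,-1,-1],
  delta_pos=[
    [-0.04,0.02,-0.02],
    [-0.1,0.05,-0.02],
    [-0.17,0.08,-0.02],
    [-0.25,0.12,-0.02],
    [-0.33,0.16,-0.02],
    [-0.41,0.2,-0.02],
    [-0.49,0.24,-0.02],
    [-0.57,0.28,0],
    [-0.64,0.31,0.01],
    [-0.69,0.335,0.02],
    [-0.715,0.35,0.037],
    [-0.715,0.35,0.037],
    [-0.715,0.35,0.037],
    [-0.715,0.35,0.037],
  ],
  roll=[0,0,-0.04,-0.08,-0.12,-0.16,-0.2,-0.2,-0.2,-0.2,-0.2,-0.2,-0.2,-0.2],
)

```text
time: 54.67
tool_pos: [566.3, -327.6, 233.9]
tcp_rot: [177.7, 0.3, 83.6]
ft_force: [-0.6, 0.5, -2.0]
finger_gap: 19.4
```

```bash
python3 - <<'E'
from h import *
straps(z=48,n=6)
print(inv(pose()[0]),holes())
B=[(-83,138),(-69.5,138),(-46,136),(-24,128),(-4,115),(12.5,97.5),(23.5,76),(28,60),(29.5,51)]
plan(*[rk(68,y,z) for y,z in B],yaw=83.6)
E
```

```text
wrist 0.82 c [-9.7 -6.4] LxW 130 23 ang 90.3 rgb [230 226 220] px [193.  95.]
wrist 0.76 c [-87.7 -11.7] LxW 141 25 ang 86.1 rgb [150 142 131] px [81. 99.]
wrist 0.59 c [  80.1 -183.4] LxW 167 72 ang 88.6 rgb [83 78 73] px [317. 338.]
wrist 0.57 c [ 221.4 -163.7] LxW 133 21 ang 167.1 rgb [163  83 187] px [487. 302.]
[ 70.2 -82.8 235.4] [(228, 234, 231.0), (267, 273, 270.0), (334, 348, 341.0)]
at [ 567.  -327.7  235.6] yaw 83.65 gap 18.8 F [-0.4 -0.5 -1.8] T 54.9
[np.float64(564.7), np.float64(-327.5), 138] -> [0.0016, -0.0159, 0.2435]
[np.float64(566.2), np.float64(-314.0), 138] -> [0.0356, -0.0159, 0.2432]
[np.float64(568.8), np.float64(-290.7), 136] -> [0.0942, -0.0161, 0.2478]
[np.float64(571.3), np.float64(-268.8), 128] -> [0.1495, -0.0168, 0.2674]
[np.float64(573.5), np.float64(-249.0), 115] -> [0.1995, -0.0181, 0.2995]
[np.float64(575.4), np.float64(-232.6), 97.5] -> [0.2411, -0.0198, 0.3429]
[np.float64(576.6), np.float64(-221.6), 76] -> [0.2692, -0.0221, 0.3963]
[np.float64(577.1), np.float64(-217.2), 60] -> [0.2806, -0.0237, 0.4362]
[np.float64(577.3), np.float64(-215.7), 51] -> [0.2845, -0.0246, 0.4587]
roll 0.0011
```

Request:
arm_command(
  jaw=[-1,-1,-1,-1,-1,-1,-1,-1,-1,-1,-1,-1,-1,-1,-1,-1,-1,-1,-1,-1],
  delta_pos=[
    [0,-0.005,0.08],
    [0.002,-0.01,0.16],
    [0.002,-0.015,0.22],
    [0.002,-0.016,0.243],
    [0.015,-0.016,0.243],
    [0.036,-0.016,0.243],
    [0.064,-0.016,0.245],
    [0.094,-0.016,0.248],
    [0.122,-0.016,0.257],
    [0.15,-0.017,0.267],
    [0.175,-0.018,0.282],
    [0.2,-0.018,0.3],
    [0.221,-0.019,0.321],
    [0.241,-0.02,0.343],
    [0.255,-0.021,0.369],
    [0.269,-0.022,0.396],
    [0.275,-0.023,0.416],
    [0.281,-0.024,0.436],
    [0.284,-0.024,0.452],
    [0.284,-0.025,0.459],
  ],
  roll=[0,0,0,0,0,0,0,0,0,0,0,0,0,0,0,0,0,0,0,0],
  force=70,
)

```text
time: 56.53
tool_pos: [579.9, -215.4, 53.7]
tcp_rot: [177.3, 0.5, 83.7]
ft_force: [1.5, 1.9, 5.7]
finger_gap: 18.9
```

```bash
python3 - <<'E'
from h import *
h=holes(); print(inv(pose()[0]),h,[rowx(a[2]) for a in h]); sil(); plan()
E
```

```text
[70.2 29.9 53.2] [(303, 327, 315.0)] [1.1]Traceback (most recent call last):
  File "<stdin>", line 2, in <module>
  File "h.py", line 84, in sil
    m=d['region']; y,x=np.where(m); w={int(v):(int(x[y==v].min()),int(x[y==v].max())) for v in range(y.min(),y.max(),25)}
                                                   ~~~~~~~~~~~^^
    return umr_minimum(a, axis, None, out, keepdims, initial, where)
ValueError: zero-size array to reduction operation minimum which has no identity
```

Request:
arm_command(
  jaw=[-0.5,-0.5,-0.5,-0.5,-0.5,-0.5,-0.5,-1,-1,-1,-1,-1],
  delta_pos=[
    [0,0,0.003],
    [0,0,0.004],
    [0,0,0.004],
    [0,0,0.004],
    [-0.015,0,0.004],
    [-0.025,0,0.004],
    [-0.025,0,0.004],
    [-0.025,0,0.004],
    [-0.025,0,0.004],
    [-0.025,0,0.004],
    [-0.025,0,0.004],
    [-0.025,0,0.004],
  ],
  roll=[0,0,0,0,0,0,0,0,0,0,0,0],
)

```text
time: 57.68
tool_pos: [578.4, -226.2, 52.2]
tcp_rot: [177.3, 0.5, 83.7]
ft_force: [-0.8, -2.6, 2.6]
finger_gap: 18.2
```

```bash
python3 - <<'E'
from h import *
h=holes(); y=inv(pose()[0])[1]; print(inv(pose()[0]),h,[y+rowx(a[2]) for a in h]); plan()
im=snapshot('wrist').mean(2); print([int(im[v,304]) for v in range(150,400,6)])
E
```

```text
[70.3 19.2 52.2] [(233, 258, 245.5), (382, 402, 392.0)] [np.float64(45.2), np.float64(-10.2)]
at [ 578.4 -226.2   52.2] yaw 83.7 gap 18.1 F [-0.8 -2.8  3.3] T 57.7
[131, 132, 132, 134, 134, 123, 199, 240, 242, 243, 242, 242, 242, 241, 242, 235, 67, 241, 240, 240, 239, 235, 145, 145, 145, 145, 146, 144, 144, 145, 144, 143, 144, 144, 143, 143, 144, 144, 144, 143, 144, 144]
```

Request:
arm_command(
  jaw=[-1,-1,-1,-1,-1,-1,-1,-0.4,-0.4,-0.4,-0.4,-0.4,-0.4,-0.4,-0.4,-0.4],
  delta_pos=[
    [0,0,-0.01],
    [0,0,-0.015],
    [0.015,0,-0.015],
    [0.03,0,-0.015],
    [0.03,0,-0.01],
    [0.03,0,0],
    [0.03,0,0.002],
    [0.03,0,0.002],
    [0.03,0,0.002],
    [0.03,0,0.002],
    [0.03,0,-0.05],
    [0,0,-0.15],
    [-0.1,-0.08,-0.3],
    [-0.2,-0.16,-0.45],
    [-0.2,-0.2,-0.5],
    [-0.2,-0.2,-0.5],
  ],
  roll=[0,0,0,0,0,0,0,0,0,0,0,0,0,0,0,0],
)

```text
time: 59.12
tool_pos: [487.5, -290.2, 239.5]
tcp_rot: [177.3, 0.5, 83.7]
ft_force: [-0.0, -1.3, 0.1]
finger_gap: 25.6
```

```bash
python3 - <<'E'
from h import *
snapshot('wrist'); snapshot('wrist'); print(inv(pose()[0]));plan()
straps(z=48,n=7); straps('top',z=48,n=8)
E
```

```text
[-11.3 -57.9 245.7]
at [ 488.7 -293.6  245.7] yaw 83.52 gap 25.6 F [ 1.  -0.3  1.5] T 59.2
wrist 0.88 c [67.4  5.3] LxW 147 23 ang 90.9 rgb [227 222 216] px [412. 111.]
wrist 0.87 c [-11.9   5.4] LxW 148 20 ang 90.5 rgb [240 236 231] px [304. 112.]
wrist 0.85 c [ 207.9 -156.4] LxW 132 20 ang 167.1 rgb [155  78 180] px [560. 317.]
wrist 0.84 c [-88.5  -5.2] LxW 148 22 ang 86.4 rgb [172 164 151] px [198. 130.]
wrist 0.63 c [-250.4 -164.5] LxW 132 23 ang 91.4 rgb [140  68 163] px [ 16. 344.]
top 0.9 c [-284.1 -178.5] LxW 144 20 ang 91.2 rgb [147  77 169] px [461. 352.]
top 0.7 c [-13.9 -39.5] LxW 61 22 ang 90.4 rgb [201 189 181] px [404. 228.]
top 0.7 c [65.6 28. ] LxW 103 26 ang 90.3 rgb [189 177 170] px [390. 198.]
top 0.65 c [-93.9 -31.9] LxW 96 21 ang 86.0 rgb [125 115 103] px [412. 264.]
top 0.49 c [ 267.2 -183. ] LxW 53 23 ang 167.6 rgb [136  70 159] px [483. 128.]
```

```bash
python3 - <<'E'
from h import *
plan(rk(-90.4,-35,100),rk(-90.4,-35,52),yaw=80)
E
```

```text
at [ 488.4 -288.5  236.1] yaw 83.75 gap 25.7 F [-0.2  0.4 -0.2] T 59.5
[np.float64(412.7), np.float64(-262.1), 100] -> [0.0476, -0.2102, 0.3311]
[np.float64(412.7), np.float64(-262.1), 52] -> [0.0485, -0.2155, 0.4509]
roll 0.0834
```

Request:
arm_command(
  jaw=[0,0,0,0,0,0,0,0,0,0,0,0,0,-1,-1,-1,-1,-1,-1,-1],
  delta_pos=[
    [0.02,-0.08,0],
    [0.04,-0.16,0.05],
    [0.048,-0.205,0.12],
    [0.048,-0.207,0.19],
    [0.048,-0.209,0.26],
    [0.048,-0.21,0.33],
    [0.048,-0.212,0.38],
    [0.048,-0.214,0.42],
    [0.048,-0.215,0.44],
    [0.048,-0.215,0.45],
    [0.048,-0.215,0.45],
    [0.048,-0.215,0.45],
    [0.048,-0.215,0.45],
    [0.048,-0.215,0.45],
    [0.048,-0.215,0.45],
    [0.048,-0.215,0.45],
    [0.048,-0.215,0.45],
    [0.048,-0.215,0.45],
    [0.048,-0.215,0.42],
    [0.048,-0.215,0.36],
  ],
  roll=[0.083,0.083,0.083,0.083,0.083,0.083,0.083,0.083,0.083,0.083,0.083,0.083,0.083,0.083,0.083,0.083,0.083,0.083,0.083,0.083],
  force=25,
)

```text
time: 61.18
tool_pos: [409.1, -260.2, 85.6]
tcp_rot: [177.8, 0.1, 80.0]
ft_force: [-0.7, -0.9, -2.9]
finger_gap: 19.1
```

```bash
python3 - <<'E'
from h import *
h=holes(); y=inv(pose()[0])[1]; print(inv(pose()[0]),h,[rowx(a[2]) for a in h])
plan(rk(-86,-110,112),rk(-84,-180,112),rk(-84,-180,28.5),rk(-84,-115,28.5),yaw=83.6)
E
```

```text
[-90.9 -35.6  92.3] [(7, 13, 10.0), (59, 65, 62.0), (227, 249, 238.0), (376, 395, 385.5)] [95.7, 82.0, 28.6, -26.7]
at [ 412.1 -262.6   92.3] yaw 80.02 gap 19.4 F [ 3.8 -3.2  2. ] T 61.2
[np.float64(408.7), np.float64(-337.1), 112] -> [-0.1852, 0.0261, -0.0471]
[np.float64(402.9), np.float64(-406.9), 112] -> [-0.3595, 0.042, -0.0454]
[np.float64(402.9), np.float64(-406.9), 28.5] -> [-0.3584, 0.0323, 0.1631]
[np.float64(410.1), np.float64(-342.3), 28.5] -> [-0.1962, 0.0221, 0.1618]
roll -0.0796
```

Request:
arm_command(
  jaw=[-1,-1,-1,-1,-1,-1,-1,-1,-1,-1,-1,-1,-1,-1,-1,-1,-1,-1,-1,-1],
  delta_pos=[
    [-0.03,0.005,-0.04],
    [-0.09,0.012,-0.045],
    [-0.16,0.022,-0.045],
    [-0.23,0.03,-0.045],
    [-0.3,0.036,-0.045],
    [-0.359,0.042,-0.03],
    [-0.359,0.04,0.02],
    [-0.359,0.038,0.07],
    [-0.359,0.035,0.12],
    [-0.359,0.033,0.15],
    [-0.359,0.032,0.161],
    [-0.359,0.032,0.163],
    [-0.359,0.032,0.163],
    [-0.34,0.031,0.163],
    [-0.3,0.029,0.163],
    [-0.25,0.026,0.163],
    [-0.22,0.023,0.162],
    [-0.196,0.022,0.162],
    [-0.196,0.022,0.162],
    [-0.196,0.022,0.162],
  ],
  roll=[0,0,-0.03,-0.06,-0.08,-0.08,-0.08,-0.08,-0.08,-0.08,-0.08,-0.08,-0.08,-0.08,-0.08,-0.08,-0.08,-0.08,-0.08,-0.08],
)

```text
time: 62.9
tool_pos: [410.6, -342.3, 29.1]
tcp_rot: [177.3, 0.5, 83.7]
ft_force: [1.3, 0.3, -0.8]
finger_gap: 18.8
```

```bash
python3 - <<'E'
from h import *
print(inv(pose()[0]));print(holes()); x=inv(pose()[0])[0]
B=[(-123,43.7),(-125.3,62.8),(-120.5,82.9),(-108.7,101.4),(-90.3,114.8),(-70,121),(-63,121)]
plan(*[rk(x,y,z+8) for y,z in B],yaw=83.6)
E
```

```text
[ -83.5 -114.9   29.1]
[(60, 64, 62.0), (227, 249, 238.0), (376, 395, 385.5)]
at [ 410.5 -342.8   29.1] yaw 83.65 gap 19.0 F [ 0.5 -0.3 -1.9] T 63.0
[np.float64(409.7), np.float64(-350.3), 51.7] -> [-0.0195, 0.0027, -0.0564]
[np.float64(409.5), np.float64(-352.6), 70.8] -> [-0.0257, 0.0051, -0.104]
[np.float64(410.0), np.float64(-347.8), 90.9] -> [-0.0141, 0.0073, -0.1543]
[np.float64(411.3), np.float64(-336.1), 109.4] -> [0.0149, 0.0095, -0.2008]
[np.float64(413.4), np.float64(-317.8), 122.8] -> [0.0606, 0.0113, -0.2347]
[np.float64(415.6), np.float64(-297.7), 129] -> [0.111, 0.0119, -0.2507]
[np.float64(416.4), np.float64(-290.7), 129] -> [0.1286, 0.012, -0.2508]
roll 0.0011
```

Request:
arm_command(
  jaw=[-1,-1,-1,-1,-1,-1,-1,-1,-1,-1,-1,-1,-1,-1,-1,-1,-1,-1,-1,-1],
  delta_pos=[
    [-0.005,0,-0.015],
    [-0.012,0.001,-0.035],
    [-0.02,0.002,-0.057],
    [-0.023,0.003,-0.073],
    [-0.025,0.004,-0.088],
    [-0.026,0.005,-0.104],
    [-0.024,0.006,-0.121],
    [-0.02,0.006,-0.138],
    [-0.014,0.007,-0.155],
    [-0.005,0.008,-0.171],
    [0.004,0.009,-0.186],
    [0.015,0.009,-0.201],
    [0.029,0.01,-0.213],
    [0.045,0.011,-0.225],
    [0.061,0.011,-0.235],
    [0.079,0.012,-0.242],
    [0.097,0.012,-0.247],
    [0.112,0.012,-0.25],
    [0.124,0.012,-0.25],
    [0.124,0.012,-0.25],
  ],
  roll=[0,0,0,0,0,0,0,0,0,0,0,0,0,0,0,0,0,0,0,0],
)

```text
time: 64.62
tool_pos: [416.5, -291.9, 128.9]
tcp_rot: [177.3, 0.6, 83.7]
ft_force: [-0.6, -2.9, -0.7]
finger_gap: 18.9
```

```bash
python3 - <<'E'
from h import *
print(inv(pose()[0]));print(holes())
plan(rk(-84,-66,238),[503,-80,240],yaw=74.6)
E
```

```text
[-83.3 -64.2 128.9]
[(286, 295, 290.5), (372, 390, 381.0)]
at [ 416.5 -292.2  128.9] yaw 83.69 gap 18.9 F [-0.9 -1.5 -1.9] T 64.7
[np.float64(415.6), np.float64(-293.6), 238] -> [-0.0064, 0.0111, -0.2724]
[503, -80, 240] -> [0.5483, 0.1699, -0.2754]
roll 0.202
```

Request:
arm_command(
  jaw=[-1,-1,-1,-1,-1,-1,-1,-1,-1,-1,-1,-1,-1,-1,-1,-1,-1,-1],
  delta_pos=[
    [0,0,0],
    [0,0,0],
    [0,0.002,-0.04],
    [0,0.004,-0.1],
    [0,0.007,-0.17],
    [0,0.01,-0.24],
    [0.02,0.014,-0.275],
    [0.07,0.025,-0.275],
    [0.13,0.042,-0.275],
    [0.2,0.063,-0.275],
    [0.27,0.085,-0.275],
    [0.34,0.106,-0.275],
    [0.41,0.128,-0.275],
    [0.47,0.146,-0.275],
    [0.52,0.161,-0.275],
    [0.548,0.17,-0.275],
    [0.548,0.17,-0.275],
    [0.548,0.17,-0.275],
  ],
  roll=[0,0,0,0,0,0,0,0,0.02,0.06,0.1,0.14,0.18,0.2,0.2,0.2,0.2,0.2],
  force=60,
)

```text
time: 66.17
tool_pos: [502.9, -80.1, 239.5]
tcp_rot: [177.3, 0.2, 74.8]
ft_force: [-0.8, -0.9, -2.4]
finger_gap: 17.5
```

```bash
python3 - <<'E'
from h import *
h=holes(); print(h); h=[a[2] for a in h][-3:]
im=snapshot('wrist').mean(2); print([int(im[v,317]) for v in range(215,310,3)])
v,e,_=tilt3(h); print(v,e)
t,Rt=pose(); C=np.array([514.5,-17,0.]); T=[]
for f,zb in [(0,115),(0,84),(.35,70),(.65,55),(.92,40),(1,33),(1,27)]:
    ex=e[0]+f*(v[1]-e[0]); T.append((C+[0,0,zb]-Rt@np.array([ex,0,e[1]])).round(1).tolist())
plan(*T,yaw=74.6)
E
```

```text
[(231, 240, 235.5), (285, 294, 289.5), (373, 391, 382.0)]
[128, 129, 130, 129, 131, 123, 28, 26, 70, 130, 132, 126, 80, 81, 63, 61, 64, 64, 63, 62, 63, 63, 61, 48, 20, 22, 22, 56, 64, 61, 62, 61]
[ 83.6 -11.5   2.7] [  0.3 114. ]
at [502.7 -81.  239.6] yaw 74.66 gap 18.2 F [-0.2  0.1 -2.9] T 66.3
[509.2, -15.5, 228.9] -> [0.1623, -0.0288, 0.0249]
[509.2, -15.5, 197.9] -> [0.1625, -0.0325, 0.1024]
[510.3, -11.6, 183.9] -> [0.1728, -0.0341, 0.1373]
[511.3, -8.1, 168.8] -> [0.182, -0.0358, 0.175]
[512.1, -5.1, 153.8] -> [0.1898, -0.0376, 0.2124]
[512.4, -4.2, 146.8] -> [0.1923, -0.0384, 0.2299]
[512.4, -4.2, 140.8] -> [0.1923, -0.0391, 0.2449]
roll 0.0014
```

Request:
arm_command(
  jaw=[-1,-1,-1,-1,-1,-1,-1,-1,-1,-1,-1,-1,-1,-1,-1,-1,-1,-1,-1,-1],
  delta_pos=[
    [0.05,-0.008,0],
    [0.1,-0.017,0.01],
    [0.145,-0.025,0.02],
    [0.162,-0.029,0.025],
    [0.162,-0.029,0.025],
    [0.162,-0.029,0.025],
    [0.162,-0.03,0.05],
    [0.162,-0.031,0.075],
    [0.162,-0.032,0.095],
    [0.163,-0.033,0.11],
    [0.168,-0.034,0.125],
    [0.172,-0.034,0.14],
    [0.176,-0.035,0.158],
    [0.18,-0.036,0.176],
    [0.183,-0.037,0.195],
    [0.185,-0.038,0.214],
    [0.185,-0.038,0.226],
    [0.185,-0.039,0.236],
    [0.185,-0.039,0.244],
    [0.185,-0.039,0.247],
  ],
  roll=[0,0,0,0,0,0,0,0,0,0,0,0,0,0,0,0,0,0,0,0],
  force=45,
)

```text
time: 67.93
tool_pos: [513.6, -8.6, 143.0]
tcp_rot: [177.0, 0.3, 74.7]
ft_force: [-8.6, -5.4, 25.5]
finger_gap: 17.7
```

```bash
python3 - <<'E'
from h import *
plan(); print(holes()); snapshot('scene')
for d in spotter.silhouettes('scene','strap_1')[:7]:
    y,x=np.where(d['region']); print(round(d['conf'],2),np.round(d['centre']),x.min(),x.max(),y.min(),y.max())
E
```

```text
at [513.6  -8.6 143. ] yaw 74.67 gap 17.7 F [-8.6 -5.4 25.5] T 67.9
[(290, 298, 294.0), (371, 387, 379.0)]
0.94 [239. 256.] 217 268 244 272
0.74 [152. 268.] 141 165 263 279
0.71 [266. 242.] 239 288 227 253
0.69 [274. 177.] 254 291 170 187
0.66 [331. 261.] 331 339 251 277
```

Request:
arm_command(
  jaw=[-1,0,0,0,0,0,0,-1,-1,-1,-1,-1,-1,-1,-1,-1,-1,-1,-1,-1],
  delta_pos=[
    [0,0,-0.004],
    [0,0,-0.004],
    [0,0,-0.004],
    [0,0,-0.004],
    [-0.012,0,-0.004],
    [-0.024,0,-0.004],
    [-0.024,0,-0.004],
    [-0.024,0,-0.004],
    [-0.024,0,-0.004],
    [-0.024,0,-0.004],
    [-0.024,0,-0.004],
    [-0.024,0,-0.004],
    [-0.024,0,-0.015],
    [-0.024,0,-0.035],
    [-0.024,0,-0.065],
    [-0.024,0,-0.105],
    [-0.024,0,-0.155],
    [-0.024,0,-0.21],
    [-0.024,0,-0.26],
    [-0.024,0,-0.26],
  ],
  roll=[0,0,0,0,0,0,0,0,0,0,0,0,0,0,0,0,0,0,0,0],
  force=60,
)

```text
time: 69.75
tool_pos: [508.3, -16.0, 254.0]
tcp_rot: [176.4, 0.2, 74.7]
ft_force: [0.6, -0.6, -1.1]
finger_gap: 19.1
```

```bash
python3 - <<'E'
from h import *
h=holes(); print(h); h=[a[2] for a in h]
if len(h)>=3: print(tilt3(h[-3:],x0=(88,0,0)))
plan(rk(-88,-84,235),yaw=83.6)
E
```

```text
[(224, 230, 227.0), (261, 267, 264.0), (325, 338, 331.5)]
(array([89.7,  3.5,  0.9]), array([  4. , 112.9]), array([ 0.6, -0.9,  0.3,  0.3]))
at [507.7 -16.  251.4] yaw 74.68 gap 18.8 F [ 0.5  0.6 -2.4] T 69.8
[np.float64(409.6), np.float64(-311.1), 235] -> [-0.7762, -0.0442, 0.0415]
roll -0.1982
```

Request:
arm_command(
  jaw=[-1,-1,-1,-1,-1,-1,-1,-1,-1,-1,-1,-1,-1,-1,-1],
  delta_pos=[
    [-0.04,-0.002,0],
    [-0.1,-0.005,0],
    [-0.17,-0.01,0],
    [-0.25,-0.014,0],
    [-0.33,-0.02,0],
    [-0.41,-0.024,0],
    [-0.49,-0.028,0],
    [-0.57,-0.032,0],
    [-0.64,-0.036,0.01],
    [-0.71,-0.04,0.02],
    [-0.755,-0.043,0.03],
    [-0.776,-0.044,0.04],
    [-0.776,-0.044,0.041],
    [-0.776,-0.044,0.041],
    [-0.776,-0.044,0.041],
  ],
  roll=[0,0,-0.04,-0.08,-0.12,-0.16,-0.198,-0.198,-0.198,-0.198,-0.198,-0.198,-0.198,-0.198,-0.198],
)

```text
time: 71.05
tool_pos: [410.0, -309.9, 235.0]
tcp_rot: [176.7, 0.7, 83.6]
ft_force: [-0.9, 0.3, -1.3]
finger_gap: 18.8
```

```bash
python3 - <<'E'
from h import *
straps(z=48,n=6)
print(inv(pose()[0]),holes())
B=[(-83,138),(-72,138),(-48,136),(-26,128),(-6,115),(10.5,97.5),(22,76),(28,60),(29.5,51)]
plan(*[rk(-88,y,z) for y,z in B],yaw=83.6)
E
```

```text
wrist 0.93 c [68.7 -5.5] LxW 132 24 ang 91.2 rgb [211 205 198] px [515.  92.]
wrist 0.79 c [ 170.2 -156.1] LxW 70 19 ang 167.4 rgb [162  80 188] px [604. 286.]
wrist 0.75 c [ -73.3 -177.4] LxW 159 71 ang 87.8 rgb [83 78 72] px [317. 329.]
wrist 0.71 c [-11.3  -6.1] LxW 130 23 ang 90.5 rgb [228 224 219] px [407.  96.]
wrist 0.65 c [-259.6 -165.8] LxW 124 22 ang 91.3 rgb [129  66 150] px [ 86. 300.]
[-87.4 -83.  235.6] [(224, 229, 226.5), (261, 267, 264.0), (325, 338, 331.5)]
at [ 410.2 -310.3  235.6] yaw 83.66 gap 18.9 F [ 0.7  0.  -1.9] T 71.2
[np.float64(409.7), np.float64(-310.1), 138] -> [0.0035, -0.0158, 0.2434]
[np.float64(410.9), np.float64(-299.1), 138] -> [0.0312, -0.0158, 0.2431]
[np.float64(413.6), np.float64(-275.3), 136] -> [0.0911, -0.0159, 0.2473]
[np.float64(416.1), np.float64(-253.4), 128] -> [0.1465, -0.0169, 0.2665]
[np.float64(418.3), np.float64(-233.6), 115] -> [0.1967, -0.0188, 0.2983]
[np.float64(420.1), np.float64(-217.2), 97.5] -> [0.2385, -0.0214, 0.3414]
[np.float64(421.4), np.float64(-205.7), 76] -> [0.2682, -0.0245, 0.3947]
[np.float64(422.1), np.float64(-199.8), 60] -> [0.2836, -0.0267, 0.4344]
[np.float64(422.2), np.float64(-198.3), 51] -> [0.2876, -0.0282, 0.4568]
roll 0.0012
```

Request:
arm_command(
  jaw=[-1,-1,-1,-1,-1,-1,-1,-1,-1,-1,-1,-1,-1,-1,-1,-1,-1,-1,-1,-1],
  delta_pos=[
    [0,-0.005,0.08],
    [0.003,-0.01,0.16],
    [0.003,-0.015,0.22],
    [0.003,-0.016,0.243],
    [0.015,-0.016,0.243],
    [0.031,-0.016,0.243],
    [0.06,-0.016,0.245],
    [0.091,-0.016,0.247],
    [0.12,-0.016,0.256],
    [0.147,-0.017,0.267],
    [0.172,-0.018,0.281],
    [0.197,-0.019,0.298],
    [0.218,-0.02,0.319],
    [0.239,-0.021,0.341],
    [0.254,-0.023,0.368],
    [0.268,-0.024,0.395],
    [0.277,-0.026,0.415],
    [0.284,-0.027,0.435],
    [0.287,-0.028,0.452],
    [0.287,-0.028,0.459],
  ],
  roll=[0,0,0,0,0,0,0,0,0,0,0,0,0,0,0,0,0,0,0,0],
  force=70,
)

```text
time: 72.92
tool_pos: [424.3, -198.4, 51.7]
tcp_rot: [176.4, 0.8, 83.7]
ft_force: [2.4, 1.2, 6.1]
finger_gap: 18.4
```

Request:
arm_command(
  jaw=[-0.5,-0.5,-0.5,-0.5,-0.5,-0.5,-0.5,-1,-1,-1,-1,-1],
  delta_pos=[
    [0,0,0.003],
    [0,0,0.004],
    [0,0,0.004],
    [0,0,0.004],
    [-0.015,0,0.004],
    [-0.025,0,0.004],
    [-0.025,0,0.004],
    [-0.025,0,0.004],
    [-0.025,0,0.004],
    [-0.025,0,0.004],
    [-0.025,0,0.004],
    [-0.025,0,0.004],
  ],
  roll=[0,0,0,0,0,0,0,0,0,0,0,0],
)

```text
time: 73.92
tool_pos: [423.7, -208.9, 50.7]
tcp_rot: [176.3, 0.9, 83.7]
ft_force: [-0.9, -3.7, 4.6]
finger_gap: 17.7
```

```bash
python3 - <<'E'
from h import *
h=holes(); y=inv(pose()[0])[1]; print(inv(pose()[0]),h,[y+rowx(a[2]) for a in h]); plan()
im=snapshot('wrist').mean(2); print([int(im[v,304]) for v in range(150,400,6)])
E
```

```text
[-85.4  19.1  50.8] [(242, 266, 254.0), (390, 410, 400.0)] [np.float64(42.2), np.float64(-13.600000000000001)]
at [ 423.7 -208.9   50.8] yaw 83.71 gap 18.2 F [-1.  -3.5  4. ] T 74.0
[131, 130, 131, 132, 129, 132, 119, 151, 223, 250, 240, 240, 239, 239, 239, 240, 240, 95, 125, 239, 238, 238, 145, 143, 143, 143, 143, 142, 144, 143, 142, 142, 143, 143, 142, 143, 142, 144, 143, 141, 143, 142]
```

Centre is at about -14.5, so I shift it +14 mm, release and back off to inspect.

Request:
arm_command(
  jaw=[-1,-1,-1,-1,-1,-1,-1,-0.4,-0.4,-0.4,-0.4,-0.4,-0.4,-0.4,-0.4,-0.4,-0.4,-0.4],
  delta_pos=[
    [0,0,-0.01],
    [0,0,-0.015],
    [0.018,0,-0.015],
    [0.034,0,-0.015],
    [0.034,0,-0.01],
    [0.034,0,0],
    [0.034,0,0.002],
    [0.034,0,0.002],
    [0.034,0,0.002],
    [0.034,0,0.002],
    [0.034,0,-0.05],
    [0,0,-0.15],
    [-0.08,0.08,-0.3],
    [-0.15,0.16,-0.5],
    [-0.15,0.2,-0.6],
    [-0.15,0.2,-0.6],
    [-0.15,0.2,-0.6],
    [-0.15,0.2,-0.6],
  ],
  roll=[0,0,0,0,0,0,0,0,0,0,0,0,0,0,0,0,0,0],
)

```text
time: 75.52
tool_pos: [485.7, -275.3, 305.8]
tcp_rot: [175.6, 1.3, 83.7]
ft_force: [1.6, -1.2, 1.7]
finger_gap: 25.5
```

```bash
python3 - <<'E'
from h import *
snapshot('wrist'); snapshot('wrist'); print(inv(pose()[0]));plan()
straps(z=48,n=7)
im=snapshot('wrist'); cm=cam('wrist'); print(prof((-12,5),90.5,48,cm,im)[0]); print(prof((67,5),91,48,cm,im)[0]); print(prof((-87,3),90,48,cm,im)[0])
# bars check: bright line rows between straps, rack y at z=40
g=im.mean(2)
for x in (30,-50,105):
    ys=np.arange(-85,90,1.); v=np.array([g[int(u[1]),int(u[0])] for u in (w2px(cm,rk(x,y,40)) for y in ys)]); print(x,[round(float(ys[(abs(ys-c)<15)][np.argsort(v[abs(ys-c)<15])[-7:]].mean()),1) for c in (-60,0,60)])
for t,z in [('tape_roll',12),('sanding_block',17),('stir_stick',3),('mask',3),('tray',0)]:
    if t=='tape_roll': snapshot('top'); ct=cam('top')
    for d in spotter.pinpoint('top',t)[:2]: print(t,round(d['conf'],2),np.round(d['centre']),px2w(ct,d['centre'],z).round())
E
```

```text
[-19.5 -37.9 298.2]
at [ 482.8 -272.9  298.2] yaw 83.7 gap 25.4 F [-1.2  0.2 -0.1] T 75.6
wrist 0.91 c [-85.9   3.3] LxW 149 22 ang 91.3 rgb [221 215 209] px [222. 141.]
wrist 0.89 c [ 211.6 -159.6] LxW 135 21 ang 167.4 rgb [155  78 181] px [530. 309.]
wrist 0.83 c [67.4  4.3] LxW 148 22 ang 91.2 rgb [226 221 214] px [401. 137.]
wrist 0.81 c [-12.4   4.3] LxW 148 20 ang 90.4 rgb [237 233 227] px [311. 138.]
wrist 0.66 c [-256.8 -166.6] LxW 134 23 ang 91.7 rgb [144  72 168] px [ 54. 320.]
[162 232 233 231 235 235 235 236 237 238 239 239 239 241 241 238 243 244
 244 245 246 246 247 247 247 248 248 249 250 250 128]
[167 234 143  60 237 236 238 238 239 238 240 241 242 241 239  76 243 243
 243 244 244 245 245 245 245 243  90 246 247 245 124]
[ 79 141 138  32 234 236 236 235 238 238 238 237 239 241 238 160 241 239
 242 241 240 242 241 242 244 244 244 244 245 247 129]
30 [-61.0, -1.0, 59.0]
-50 [-61.0, -1.0, 59.0]
105 [-61.0, -1.0, 59.0]
tape_roll 0.72 [325. 142.] [722. -57.  12.]
tape_roll 0.38 [210. 224.] [503. 225.  12.]
sanding_block 0.63 [286. 139.] [725.  43.  17.]
sanding_block 0.32 [325. 138.] [731. -55.  17.]
stir_stick 0.65 [299. 268.] [398.   0.   3.]
mask 0.89 [208. 222.] [508. 231.   3.]
mask 0.52 [305. 221.] [517. -10.   3.]
tray 0.64 [211. 223.] [506. 225.   0.]
```

```bash
python3 -c "
from bench import r
print(r.hand_in())"
```

```text
the job is handed in; nothing more can be done
None
```

The job is handed in: the mask bar lies in the wash tray, and all three straps are back on the rack with their bare side up. The hand-in gave no verdict.

- **Mask bar:** I lifted it straight up off the dowels, carried it over level and laid it flat in the tray. A last top-camera look still found it within about 10 mm of the tray's centre.
- **Turning the straps:** The arm could not tilt its wrist. I turned each strap upright in the grip by hooking its long end under the front bar. Then I stood it in the clip, let go, took hold again and rolled it over the bar onto the rack.
- **Final strap positions:** Measured in the rack's own frame, the centres are at about x = -86, -12 and +67 mm. They are 4 to 6 mm off the middle bar and within 2° of square. The closest two are about 74 mm apart, centre to centre. Brightness along each strap showed bare steel.
- **Other items:** The tape roll, sanding block and stirring stick read within about 10 mm of where they started, which is about the reading error. I did not touch the purple look-alikes.

**What went wrong:**
- The right-hand strap was knocked aside during the run. Then, on my first try at turning it, it slipped from the grip and fell primed side up onto the bench. I picked it up, set it back on the rack and turned it over again.
- Every strap slid in the grip while being laid, so I took hold again and shifted each one 12 to 14 mm.
- The tool's tilt crept to about 4° by the end, with no visible effect on the placing.
- I reached the picture-viewing limit partway through. The last two straps and all the final checks rest on image measurements rather than on looking at pictures.

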